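# Set up the stain bottles beside the slide scanner

### The job

Get the staining stand ready: have every stain bottle standing upright on the stand's white lane, wholly within it, including those that have fallen over, each turned so that its spout faces squarely towards the steel drip grate. When all the bottles are right, press the steel button on the grey box fully down to report the stand ready; leave the bottles so, and do not disturb the pen pot, slide box or beaker.

Things in the scene. Friction and masses are not known exactly. Their poses are not given: they have to be found in the camera images.
- stand: fixed black plate 230 x 510 x 10 mm; a flat white lane 80 mm wide (x) and 480 mm long (y) runs down its middle, flush with the top at 10 mm. Origin at the centre of the plate's underside, x across the lane, y along it
- grate: fixed flat steel drip grate (slotted, dark gaps) 60 x 480 mm let flush into the plate alongside the lane, its top 10 mm above the bench; its centre line is 70 mm from the lane's centre line, on one side or the other from start to start. Origin at the centre of its top, y along its length
- slide_rest: fixed flat grey slide field with seven glass slides let in flush, 60 x 480 mm, along the lane's other side. Origin at the centre of its top
- button_top (a point): top centre of the round steel push button (36 mm diameter, spring, about 5 N, travel 6 mm, pressed straight down) on a grey box 75 x 75 x 20 mm fixed on the bench
- button (a joint): how far the button is pressed: 0 up, 0.006 m fully down
- bottle1: amber square stain bottle, body 50 x 50 x 85 mm, white round cap (32 mm across, top 108 mm above the base), one white side spout (10 mm thick) level out of the cap at 100 mm height, reaching 42 mm from the axis; about 0.18 kg. Origin: centre of its base; z up through the cap, x towards the spout. None if absent. Starts standing in the lane, turned anyhow
- bottle1_spout (a point): tip of the spout of bottle1
- bottle2: amber square stain bottle, body 50 x 50 x 85 mm, white round cap (32 mm across, top 108 mm above the base), one white side spout (10 mm thick) level out of the cap at 100 mm height, reaching 42 mm from the axis; about 0.18 kg. Origin: centre of its base; z up through the cap, x towards the spout. None if absent. Starts standing in the lane, turned anyhow
- bottle2_spout (a point): tip of the spout of bottle2
- bottle3: amber square stain bottle, body 50 x 50 x 85 mm, white round cap (32 mm across, top 108 mm above the base), one white side spout (10 mm thick) level out of the cap at 100 mm height, reaching 42 mm from the axis; about 0.18 kg. Origin: centre of its base; z up through the cap, x towards the spout. None if absent. Starts tipped over, lying on one flat side along the lane, spout level
- bottle3_spout (a point): tip of the spout of bottle3
- bottle4: amber square stain bottle, body 50 x 50 x 85 mm, white round cap (32 mm across, top 108 mm above the base), one white side spout (10 mm thick) level out of the cap at 100 mm height, reaching 42 mm from the axis; about 0.18 kg. Origin: centre of its base; z up through the cap, x towards the spout. None if absent. Starts lying on one flat side on the bench, spout level
- bottle4_spout (a point): tip of the spout of bottle4
- bottle5: amber square stain bottle, body 50 x 50 x 85 mm, white round cap (32 mm across, top 108 mm above the base), one white side spout (10 mm thick) level out of the cap at 100 mm height, reaching 42 mm from the axis; about 0.18 kg. Origin: centre of its base; z up through the cap, x towards the spout. None if absent. Starts lying on one flat side on the bench, spout level
- bottle5_spout (a point): tip of the spout of bottle5
- pen_pot: black pen pot, 76 mm diameter, 95 mm high, pens to 150 mm; bystander, origin at the centre of its base
- slide_box: blue slide box 85 x 175 x 28 mm; bystander, origin at the centre of its base
- beaker: glass beaker, 72 mm diameter, 85 mm high; bystander, origin at the centre of its base
Mind the look-alikes: they are no part of the job. What is shaped like the bottle3 but yellow is not meant. Leave any green look-alike of the part that bears button_top alone.

How it is judged:
On the way, in this order (a step that is already met when the one before it is completed fails the run):
1. every bottle stands upright in the lane with its spout facing the grate (angle between each of bottle1, bottle2, bottle3, bottle4, bottle5's own z axis and vertical below 0.08 rad and x of bottle1 in the frame of stand between -0.018 and 0.018 m and y of bottle1 in the frame of stand between -0.22 and 0.22 m and z of bottle1 in the frame of stand between 0.005 and 0.015 m and angle between the x axis of each of bottle1, bottle2, bottle3, bottle4, bottle5 and the x axis of stand, either way round below 0.2 rad and x of bottle1_spout in the frame of grate between -0.055 and 0.055 m and linear speed of each of bottle1, bottle2, bottle3, bottle4, bottle5 below 0.02 m/s and x of bottle2 in the frame of stand between -0.018 and 0.018 m and y of bottle2 in the frame of stand between -0.22 and 0.22 m and z of bottle2 in the frame of stand between 0.005 and 0.015 m and x of bottle2_spout in the frame of grate between -0.055 and 0.055 m and x of bottle3 in the frame of stand between -0.018 and 0.018 m and y of bottle3 in the frame of stand between -0.22 and 0.22 m and z of bottle3 in the frame of stand between 0.005 and 0.015 m and x of bottle3_spout in the frame of grate between -0.055 and 0.055 m and x of bottle4 in the frame of stand between -0.018 and 0.018 m and y of bottle4 in the frame of stand between -0.22 and 0.22 m and z of bottle4 in the frame of stand between 0.005 and 0.015 m and x of bottle4_spout in the frame of grate between -0.055 and 0.055 m and x of bottle5 in the frame of stand between -0.018 and 0.018 m and y of bottle5 in the frame of stand between -0.22 and 0.22 m and z of bottle5 in the frame of stand between 0.005 and 0.015 m and x of bottle5_spout in the frame of grate between -0.055 and 0.055 m), for 0.2 s.
2. the button is pressed down (value of joint button above 0.0045 m), for 0.1 s.
At the end, for the whole second after the job is handed in: Every bottle that is present stands upright (within 0.08 rad) and at rest on the stand, its base centre within 18 mm of the lane's centre line and 220 mm of its middle, spout pointing at the grate within 0.2 rad of square; the button has been pressed (4.5 mm or more) after that and let go (all of step 1 and value of joint button below 0.002 m); the robot touches nothing.
It fails at once if the pen pot is disturbed (moved over 30 mm) (distance of pen_pot from where it was at the start of the episode above 0.03 m).
It fails at once if the slide box is disturbed (moved over 30 mm) (distance of slide_box from where it was at the start of the episode above 0.03 m).
It fails at once if the beaker is disturbed (moved over 30 mm) (distance of beaker from where it was at the start of the episode above 0.03 m).
Of bottle1, bottle2, bottle3, bottle4, bottle5 only 4 to 5 are there at a start; the rules pass over those that are not, and their reading is None.
At some moment in a run one of bottle1, bottle2, bottle3, bottle4, bottle5 may be knocked a few centimetres aside while the robot is not near it.
It also fails if it takes over 210 s, if anything falls off the work surface, if the arm or the gripper's body presses on something with over 40 N, if the wrist force passes 120 N, or if a joint passes its speed limit or range.

### The arm

A 7-joint arm with a two-finger parallel gripper is mounted at the origin on the work surface. World frame = base frame: x ahead of the robot, y to its left, z up, the work surface at z = 0. Lengths are in m, angles in rad, forces in N, time in s.
With the tool pointing down it reaches from about 0.425 to 0.8 m from the base axis. Payload 8.3 kg.
Tool frame: the origin (TCP) lies midway between the tips of the shut fingers; the grasp point (between the pads) lies 19 mm behind it; z points along the fingers, y is the line along which they close (so a half turn about z gives the same grasp; the last joint's range is limited). The gripper opens to 85 mm and grips with 20 to 120 N. Pads are 22 mm wide; open, the fingers measure 114 mm over their backs; the gripper's body (76 mm by 85 mm) begins 54 mm behind the grasp point. The pads swing forward as they close: fully open they stand 13 mm farther back than shut.
Start: joints at [-1.336, 0.383, 0.016, 1.37, -0.006, 1.388, -0.046], TCP at [0.183, 0.597, 0.231] pointing down, gripper open.
Joint ranges: [-2.95, 2.95], [-0.25, 2.06], [-1.52, 1.56], [0.18, 2.33], [-1.44, 4.58], [0.02, 2.06], [-3.01, 3.01]. Speed limits (rad/s): [2.39, 2.39, 3.01, 3.01, 3.14, 3.14, 3.14].

### API

Orientations are given as a unit quaternion [x, y, z, w].
In Python, from workcell import sense, snapshot, camera_model, finish_job gives the robot as it stands.
- The arm moves only by the tool servo_tool, never from a script. Its argument "increments" is a list of rows, each a list of 3 entries, a list of its own where there are three numbers: the opening, from 0 (shut) to 1 (fully open), then the shift along the tool's x, y, z in mm, then the turn, a rotation vector about the tool's x, y, z in degrees. A call has 1 to 20 rows; each row is the pose to reach, as a shift and turn from the pose commanded when the call began, along the tool's axes at that moment; what a row does not reach only later rows make up. A row lasts 1/10 s, in which the tool goes at most 50 mm and 8.59 degrees, less where a joint would pass 70% of its speed; a pose out of reach is approached as far as the arm can. A call with a gripper value outside its range is refused whole. The fingers move at their own pace and stop on an object; "grip_force" is the grip in N (left out, the last holds). Time passes only in rows, so rows that repeat a pose let the fingers close. It gives the time, the measured TCP pose, the force, the opening and the grip force at its end, in the units of the state.
- sense(): the state, without advancing time (a new reading comes with each control period).
- snapshot(name): name is "scene" or "top"; returns the picture (420x560x3 uint8, red, green, blue); there is no depth.
- camera_model(name): a dict with "fx", "fy", "cx", "cy" (pixels), "k1" (the pictures are not rectified: a ray, as slopes to the right and down, at radius r is drawn at 1 + k1 r^2 times it, then the intrinsics apply), "T" (4x4, takes a point from camera to world coordinates). Camera axes: x right, y down, z forward; pixel columns grow to the right and rows downward; lengths in m; the calibration is good to about 2 mm. A picture is of the moment at which its call begins. camera_model takes no time and is no camera call.
- finish_job(): hands the job in; it is judged then, once.
The state is a dict: "t": time; "q": joint angles; "qd": joint speeds; "joint_efforts": joint torques, N m; "tool_pos": TCP position; "orientation": TCP orientation; "wrist_force": force on the tool from outside, world axes, zero at the start; "wrist_torque": the same for the moment, N m; "grip_width": finger opening in m; "finger_force": force on a finger pad.
Only numpy, scipy, OpenCV 4.12 (cv2) and the standard library are available. Lean on these libraries where they do the work, as an engineer would, in place of code of your own. Each camera call takes 0.05 s, during which the arm holds its last target. There are 200 camera calls.

## Working session

There is one attempt and no reset: what is moved stays moved. The work goes in short steps, Python scripts to look and compute and a tool call to move; the robot and the scene stay as the last step left them, time stands still between calls to the robot, and variables do not carry over. Pictures are saved under pics/ and viewed, at most 14 in all, crops included, and the job is handed in when it is done.

Besides the shell and the picture viewer there is one more tool, called after "Request:" by a JSON object that holds its "fn" and its "kwargs". servo_tool: Moves the arm, as the interface text tells. Its arguments: {"type":"object","properties":{"increments":{"type":"array"},"grip_force":{"type":"number"}},"required":["increments"]}

```bash
mkdir -p pics; ls
python3 - <<'E'
from workcell import sense,snapshot,camera_model
import cv2
for n in("scene","top"):
    cv2.imwrite(f"pics/{n}0.png",cv2.resize(snapshot(n)[:,:,::-1],(800,600),interpolation=cv2.INTER_CUBIC))
    print(camera_model(n))
print(sense())
E
```

```text
pics
{'fx': 441.7851422996923, 'fy': 441.7851422996923, 'cx': 275.27190718726695, 'cy': 200.660196066737, 'k1': -0.06191034567243686, 'T': array([[ 0.86812853,  0.28213388, -0.40835442,  1.02110355],
       [ 0.49627235, -0.47987456,  0.7234875 , -0.96388576],
       [ 0.00816144, -0.83073515, -0.55660804,  0.86982656],
       [ 0.        ,  0.        ,  0.        ,  1.        ]])}
{'fx': 435.194962564652, 'fy': 435.194962564652, 'cx': 279.6541180473013, 'cy': 213.0227072383315, 'k1': -0.11325704140367207, 'T': array([[ 0.02565017, -0.99429951,  0.10349184,  0.33835716],
       [-0.99966226, -0.02507961,  0.00681076,  0.04043672],
       [-0.0041764 , -0.10363158, -0.99460698,  1.27319355],
       [ 0.        ,  0.        ,  0.        ,  1.        ]])}
{'t': 0.1, 'q': array([-1.33591594,  0.38418225,  0.0163627 ,  1.37100756, -0.00632823,
        1.38822489, -0.04649647]), 'qd': array([ 0.00018953, -0.00206234,  0.00188503, -0.00309795,  0.00010892,
       -0.00048464,  0.00139405]), 'joint_efforts': array([ 3.56467674e-03, -6.29142880e+01,  8.47622026e-01, -3.72757244e+01,
        1.68019929e-02,  1.04885304e-02, -9.62961167e-05]), 'tool_pos': array([0.18319045, 0.5970837 , 0.23038001]), 'orientation': array([ 1.48304298e-01,  9.88941378e-01, -8.76855208e-04, -1.34541889e-04]), 'wrist_force': array([ 0.07229081, -0.23712339,  0.56622794]), 'wrist_torque': array([-0.07082689, -0.00834144, -0.00973631]), 'finger_force': 0.0, 'grip_width': 0.0852291809505765}
```

View pics/top0.png

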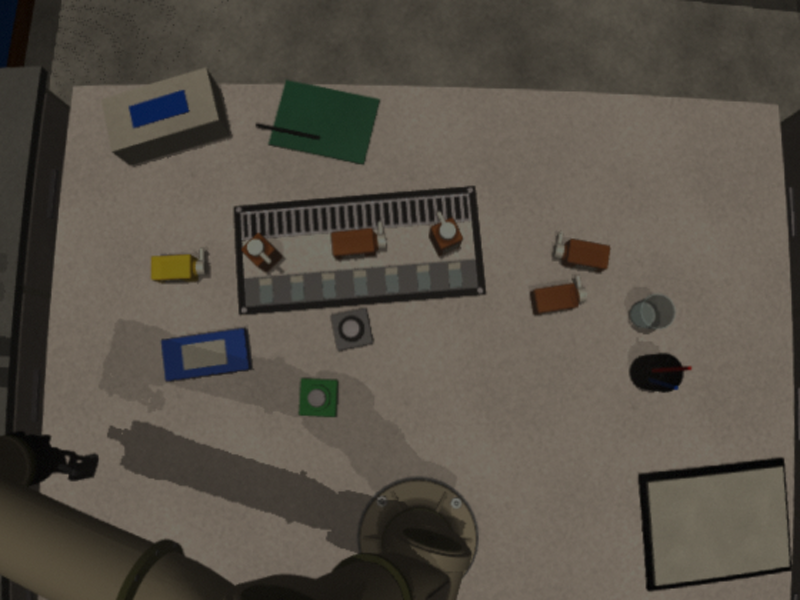

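View pics/scene0.png

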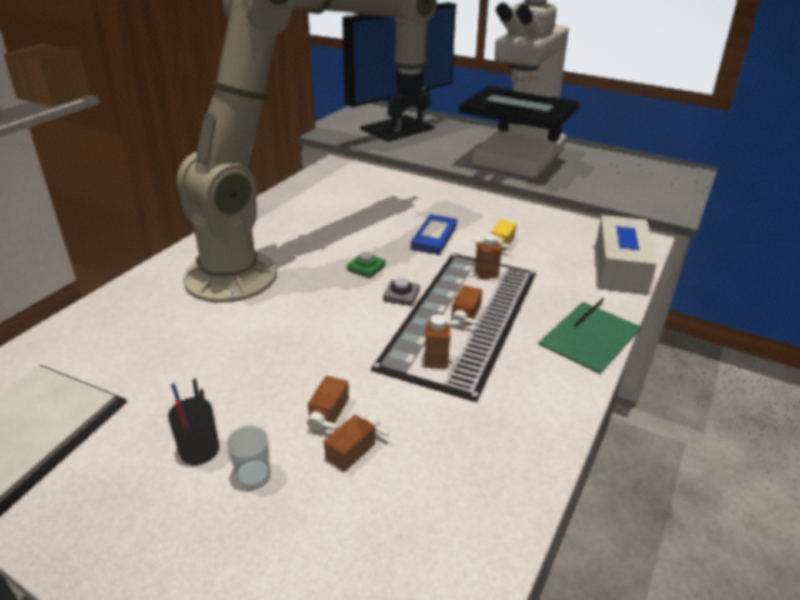

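Candidates (800×600 top view):
- **Upright amber bottles:** (257,248) and (446,235).
- **Lying amber bottles:** (354,243) in the lane, (585,254) and (556,298) on the bench.
- **Look-alikes:** the yellow one at (173,267) is not meant. The grey box with the steel button is at (351,329), and the green box at (318,398) must be left alone.

The grate is on the far (+x) side. Next I'll measure and check a crop.

```bash
cat > h.py <<'E'
import numpy as np, cv2
from workcell import sense,snapshot,camera_model
def ray(name,uv):
    m=camera_model(name); uv=np.atleast_2d(np.float64(uv))
    d=np.c_[(uv[:,0]-m['cx'])/m['fx'],(uv[:,1]-m['cy'])/m['fy']]; s=d.copy()
    for _ in range(20): s=d/(1+m['k1']*(s**2).sum(1,keepdims=True))
    T=m['T']; return T[:3,3],np.c_[s,np.ones(len(s))]@T[:3,:3].T
def plane(name,uv,z):
    o,d=ray(name,uv); return (o+d*((z-o[2])/d[:,2])[:,None])[:,:2]
def proj(name,P):
    m=camera_model(name); T=m['T']; p=(np.atleast_2d(P)-T[:3,3])@T[:3,:3]
    s=p[:,:2]/p[:,2:]; s=s*(1+m['k1']*(s**2).sum(1,keepdims=True))
    return s*[m['fx'],m['fy']]+[m['cx'],m['cy']]
def blobs(mask,amin=30):
    n,l,st,c=cv2.connectedComponentsWithStats(mask.astype(np.uint8))
    return [(l==i,c[i],st[i]) for i in range(1,n) if st[i,4]>=amin]
def amber(im):
    h=cv2.cvtColor(im,cv2.COLOR_RGB2HSV); return (h[...,0]<14)&(h[...,1]>130)&(h[...,2]>35)
E
python3 - <<'E'
from h import *
im=snapshot("top"); cv2.imwrite("pics/raw.png",im[:,:,::-1])
c=im[125:245,155:435]; cv2.imwrite("pics/crop.png",cv2.resize(c[:,:,::-1],(800,343),interpolation=cv2.INTER_CUBIC))
for m,c,s in blobs(amber(im)): print(c,s)
# stand corner screws: black plate hull
h=cv2.cvtColor(im,cv2.COLOR_RGB2HSV)
blk=(im.max(2)<45); blk[:110]=0;blk[230:]=0;blk[:,:150]=0;blk[:,360:]=0
b=max(blobs(blk),key=lambda b:b[2][4]); p=plane("top",np.argwhere(b[0])[:,::-1],.01)
print(cv2.minAreaRect(np.float32(p*1000)))
E
```

```text
[311.01369863 166.32876712] [302 157  21  18 146]
[247.5029703  169.28118812] [232 160  32  20 505]
[185.43209877 170.85185185] [177 163  15  16  81]
[410.56707317 177.44512195] [394 168  33  21 492]
[176.75757576 179.75757576] [169 172  16  14  66]
[388.937751   208.34136546] [373 199  32  20 498]
((475.8879089355469, 128.27798461914062), (14.716307640075684, 477.15802001953125), 6.226680278778076)
```

View pics/crop.png

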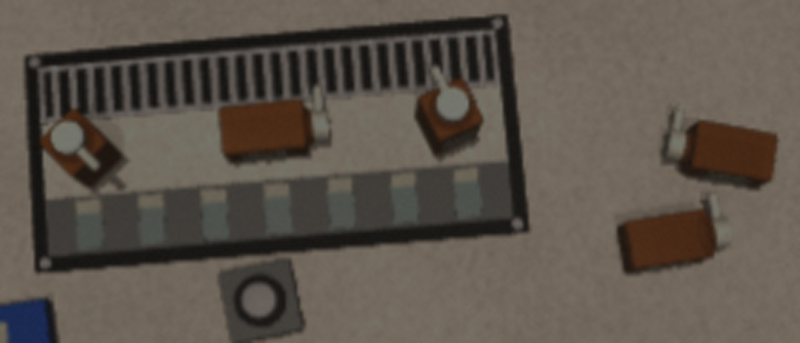

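The crop confirms five amber bottles and the grey button box at crop (260,298). All three lying bottles have their spouts on the +x (grate) side. The left upright spout points at crop (97,168), the right one at (437,70).

Run:
```python
from h import *
R=lambda L:np.array(L)/2.857+[155,125]
np.set_printoptions(precision=4,suppress=True)
s=plane("top",R([(35,62),(498,22),(518,224),(45,263)]),.01); print("stand",s.mean(0),s)
e=(s[0]+s[3]-s[1]-s[2])/2; print("stand y-axis yaw from world +y deg",np.degrees(np.arctan2(-e[0],e[1])),np.hypot(*e))
for n,q,z in(("M",[(220,107),(307,99),(312,150),(228,158)],.06),("A",[(777,130),(693,122),(685,172),(768,185)],.05),("B",[(620,222),(710,208),(715,255),(630,272)],.05)):
    p=plane("top",R(q),z); d=p[1]-p[0]+p[2]-p[3]; print(n,p.mean(0),"a dir deg",np.degrees(np.arctan2(d[1],d[0])),np.hypot(*d)/2,np.hypot(*(p[3]-p[0])))
for n,c,t in(("L",(67,138),(97,168)),("R",(452,103),(437,70))):
    p=plane("top",R([c]),.118)[0];q=plane("top",R([t]),.115)[0]; print(n,p,"spout deg",np.degrees(np.arctan2(*(q-p)[::-1])),np.hypot(*(q-p)))
print("btn",plane("top",R([(260,298)]),.03))
```

```text
stand [0.5821 0.1377] [[ 0.6613  0.3914]
 [ 0.715  -0.0932]
 [ 0.5023 -0.1161]
 [ 0.4498  0.3688]]
stand y-axis yaw from world +y deg 6.249219495922174 0.48763047536746923
M [0.5852 0.1407] a dir deg -83.23517679570975 0.0853635683449344 0.05232650832102768
A [ 0.5757 -0.3261] a dir deg 84.59868701335598 0.08611523630494766 0.0575918838103156
B [ 0.4858 -0.2624] a dir deg -78.59858471325204 0.090173721476165 0.05077548389019612
L [0.5601 0.326 ] spout deg -133.10367315816748 0.0406416969722015
R [ 0.6023 -0.0389] spout deg 24.220325003003254 0.035588020737325615
btn [[0.4184 0.1441]]
```

```bash
cat >> h.py <<'E'
from scipy.spatial.transform import Rotation as Ro
C=np.array([.5821,.1377]); YAW=np.radians(6.25)
def slot(ys,xs=0): return C+xs*np.array([np.cos(YAW),np.sin(YAW)])+ys*np.array([-np.sin(YAW),np.cos(YAW)])
def pose(yawy,tilt=0,lean=0):
    "tool y at world yaw (deg); approach tilted by tilt deg from down towards world yaw lean"
    y=np.array([np.cos(np.radians(yawy)),np.sin(np.radians(yawy)),0]); 
    t,l=np.radians(tilt),np.radians(lean)
    z=np.array([np.sin(t)*np.cos(l),np.sin(t)*np.sin(l),-np.cos(t)]); x=np.cross(y,z); x/=np.linalg.norm(x)
    return Ro.from_matrix(np.c_[x,np.cross(z,x),z])
def rel(seq,p0=None,R0=None):
    s=sense(); R0=R0 or Ro.from_quat(s['orientation']); p0=s['tool_pos'] if p0 is None else p0
    for p,R in seq:
        print(np.round(R0.inv().apply((np.array(p)-p0)*1000),1).tolist(), np.round(np.degrees((R0.inv()*R).as_rotvec()),1).tolist())
def at(p,z): return [p[0],p[1],z]
E
python3 - <<'E'
from h import *
P=[.5601,.326]; V=pose(-43); W=pose(96.25)
rel([(at(P,.23),V),(at(P,.053),V),(at(P,.10),V),])
print('after')
rel([(at(slot(.2),.11),W),(at(slot(.2),.054),W),(at(slot(.2),.2),W)],np.array(at(P,.11)),V)
E
```

```text
[-439.8, -148.6, 0.7] [-0.1, 0.1, 115.9]
[-439.8, -148.4, 177.7] [-0.1, 0.1, 115.9]
[-439.8, -148.4, 130.7] [-0.1, 0.1, 115.9]
after
[7.8, -7.0, 0.0] [0.0, 0.0, -139.2]
[7.8, -7.0, 56.0] [0.0, 0.0, -139.2]
[7.8, -7.0, -90.0] [0.0, 0.0, -139.2]
```

Request:
{"fn": "servo_tool", "kwargs": {"increments": [[1,[-440,-148,0],[0,0,116]],[1,[-440,-148,0],[0,0,116]],[1,[-440,-148,0],[0,0,116]],[1,[-440,-148,0],[0,0,116]],[1,[-440,-148,0],[0,0,116]],[1,[-440,-148,0],[0,0,116]],[1,[-440,-148,0],[0,0,116]],[1,[-440,-148,0],[0,0,116]],[1,[-440,-148,0],[0,0,116]],[1,[-440,-148,0],[0,0,116]],[1,[-440,-148,0],[0,0,116]],[1,[-440,-148,0],[0,0,116]],[1,[-440,-148,0],[0,0,116]],[1,[-440,-148,0],[0,0,116]],[1,[-440,-148,0],[0,0,116]],[1,[-440,-148,0],[0,0,116]],[1,[-440,-148,0],[0,0,116]],[1,[-440,-148,0],[0,0,116]]]}}

```text
t: 1.95
tool_pos: [0.5605, 0.3269, 0.2312]
orientation: [0.917, 0.399, -0.0, -0.0]
wrist_force: [0.1, -0.1, -0.1]
grip_width: 0.0852
finger_force: 0.0
```

Run:
```python
from h import *
P=[.5601,.326]; V=pose(-43)
print(sense()['q'],sense()['t']); rel([(at(P,.13),V),(at(P,.053),V)])
```

```text
[-0.9416626   0.4728861   0.54422989  1.31502542 -0.24098772  1.4186294
 -1.16059245] 1.95
[-0.9, 0.3, 101.2] [-0.0, 0.0, 0.0]
[-0.9, 0.3, 178.2] [-0.0, 0.0, 0.0]
```

Request:
{"fn": "servo_tool", "kwargs": {"increments": [[1,[-1,0,50],[0,0,0]],[1,[-1,0,90],[0,0,0]],[1,[-1,0,120],[0,0,0]],[1,[-1,0,150],[0,0,0]],[1,[-1,0,178],[0,0,0]],[1,[-1,0,178],[0,0,0]],[0.3,[-1,0,178],[0,0,0]],[0.3,[-1,0,178],[0,0,0]],[0.3,[-1,0,178],[0,0,0]],[0.3,[-1,0,178],[0,0,0]],[0.3,[-1,0,178],[0,0,0]],[0.3,[-1,0,178],[0,0,0]],[0.3,[-1,0,178],[0,0,0]]], "grip_force": 40}}

```text
t: 3.25
tool_pos: [0.5613, 0.3267, 0.0556]
orientation: [0.917, 0.398, 0.002, -0.0]
wrist_force: [-0.2, -0.4, 6.0]
grip_width: 0.0499
finger_force: 42.1
```

Request:
{"fn": "servo_tool", "kwargs": {"increments": [[0.3,[0,0,-25],[0,0,0]],[0.3,[0,0,-50],[0,0,0]],[0.3,[8,-7,-50],[0,0,-139]],[0.3,[8,-7,-50],[0,0,-139]],[0.3,[8,-7,-50],[0,0,-139]],[0.3,[8,-7,-50],[0,0,-139]],[0.3,[8,-7,-50],[0,0,-139]],[0.3,[8,-7,-50],[0,0,-139]],[0.3,[8,-7,-50],[0,0,-139]],[0.3,[8,-7,-50],[0,0,-139]],[0.3,[8,-7,-50],[0,0,-139]],[0.3,[8,-7,-50],[0,0,-139]],[0.3,[8,-7,-50],[0,0,-139]],[0.3,[8,-7,-50],[0,0,-139]],[0.3,[8,-7,-50],[0,0,-139]],[0.3,[8,-7,-50],[0,0,-139]],[0.3,[8,-7,-50],[0,0,-139]],[0.3,[8,-7,-50],[0,0,-139]],[0.3,[8,-7,-50],[0,0,-139]],[0.3,[8,-7,-50],[0,0,-139]]]}}

```text
t: 5.25
tool_pos: [0.5603, 0.3366, 0.1036]
orientation: [-0.05, 0.999, 0.0, 0.0]
wrist_force: [0.3, -0.1, -2.0]
grip_width: 0.0495
finger_force: 42.2
```

Run:
```python
from h import *
W=pose(96.25)
print(sense()['q'],sense()['tool_pos']); rel([(at(slot(.2),.054),W)])
```

```text
[-0.60103757  0.52704965  0.01621094  1.45127045 -0.00895633  1.16313996
  1.08778469] [0.56034672 0.33661958 0.10355109]
[0.0, -0.1, 49.6] [0.0, 0.0, -0.5]
```

Request:
{"fn": "servo_tool", "kwargs": {"increments": [[0.3,[0,0,25],[0,0,-0.5]],[0.3,[0,0,40],[0,0,-0.5]],[0.3,[0,0,48],[0,0,-0.5]],[0.3,[0,0,48],[0,0,-0.5]],[0.9,[0,0,48],[0,0,-0.5]],[0.9,[0,0,48],[0,0,-0.5]],[0.9,[0,0,48],[0,0,-0.5]],[0.9,[0,0,48],[0,0,-0.5]],[0.9,[0,0,10],[0,0,-0.5]],[0.9,[0,0,-40],[0,0,-0.5]],[1,[0,0,-90],[0,0,-0.5]],[1,[0,0,-110],[0,0,-0.5]]]}}

```text
t: 6.45
tool_pos: [0.562, 0.3379, 0.2198]
orientation: [-0.056, 0.998, 0.002, 0.004]
wrist_force: [0.4, -0.5, 0.4]
grip_width: 0.0852
finger_force: 0.0
```

Run:
```python
from h import *
W=pose(96.25); V=pose(114.2); P=[.6023,-.0389]
print(sense()['grip_width'],sense()['tool_pos']); rel([(at(P,.21),V),(at(P,.054),V)])
rel([(at(slot(-.2),.1),W),(at(slot(-.2),.054),W)],np.array(at(P,.1)),V)
```

```text
0.08515686395632732 [0.56199614 0.33786917 0.21981746]
[2.2, -378.9, 8.3] [0.2, 0.5, -17.8]
[3.3, -379.6, 164.3] [0.2, 0.5, -17.8]
[7.7, -20.9, 0.0] [0.0, 0.0, 18.0]
[7.7, -20.9, 46.0] [0.0, 0.0, 18.0]
```

Request:
{"fn": "servo_tool", "kwargs": {"increments": [[1,[2,-379,8],[0,0,-18]],[1,[2,-379,8],[0,0,-18]],[1,[2,-379,8],[0,0,-18]],[1,[2,-379,8],[0,0,-18]],[1,[2,-379,8],[0,0,-18]],[1,[2,-379,8],[0,0,-18]],[1,[2,-379,8],[0,0,-18]],[1,[2,-379,8],[0,0,-18]],[1,[2,-379,8],[0,0,-18]],[1,[2,-379,8],[0,0,-18]],[1,[2,-379,50],[0,0,-18]],[1,[2,-379,90],[0,0,-18]],[1,[2,-379,120],[0,0,-18]],[1,[2,-379,145],[0,0,-18]],[1,[2,-379,164],[0,0,-18]],[1,[2,-379,164],[0,0,-18]]]}}

```text
t: 8.05
tool_pos: [0.6, -0.0375, 0.0476]
orientation: [-0.213, 0.977, 0.001, -0.001]
wrist_force: [-0.4, 0.1, 0.8]
grip_width: 0.0851
finger_force: 0.0
```

Request:
{"fn": "servo_tool", "kwargs": {"increments": [[0.3,[0,0,0],[0,0,0]],[0.3,[0,0,0],[0,0,0]],[0.3,[0,0,0],[0,0,0]],[0.3,[0,0,0],[0,0,0]],[0.3,[0,0,0],[0,0,0]],[0.3,[0,0,0],[0,0,0]],[0.3,[0,0,-15],[0,0,0]],[0.3,[0,0,-30],[0,0,0]],[0.3,[8,-21,-30],[0,0,18]],[0.3,[8,-21,-30],[0,0,18]],[0.3,[8,-21,-30],[0,0,18]],[0.3,[8,-21,-30],[0,0,18]],[0.3,[8,-21,-30],[0,0,18]]]}}

```text
t: 9.35
tool_pos: [0.6022, -0.0616, 0.0795]
orientation: [-0.058, 0.998, 0.0, 0.0]
wrist_force: [-0.4, 0.3, -3.0]
grip_width: 0.0494
finger_force: 42.1
```

Run:
```python
from h import *
W=pose(96.25)
print(sense()['grip_width'],sense()['tool_pos'],sense()['q']); rel([(at(slot(-.2),.055),W)])
```

```text
0.0494451591734596 [ 0.60219746 -0.06162938  0.07952533] [-0.08807874  0.45767341  0.18088429  1.62525074 -0.09127243  1.06694523
  1.806401  ]
[-1.7, 0.3, 24.5] [0.0, 0.0, 0.4]
```

Request:
{"fn": "servo_tool", "kwargs": {"increments": [[0.3,[-2,0,15],[0,0,0.4]],[0.3,[-2,0,25],[0,0,0.4]],[0.3,[-2,0,31],[0,0,0.4]],[0.3,[-2,0,31],[0,0,0.4]],[0.9,[-2,0,31],[0,0,0.4]],[0.9,[-2,0,31],[0,0,0.4]],[0.9,[-2,0,31],[0,0,0.4]],[0.9,[-2,0,31],[0,0,0.4]],[0.9,[-2,0,0],[0,0,0.4]],[0.9,[-2,0,-50],[0,0,0.4]],[1,[-2,0,-100],[0,0,0.4]],[1,[-2,0,-150],[0,0,0.4]],[1,[-2,0,-150],[0,0,0.4]]]}}

```text
t: 10.65
tool_pos: [0.6077, -0.0628, 0.2378]
orientation: [-0.053, 0.999, -0.001, 0.007]
wrist_force: [0.5, 0.1, -0.0]
grip_width: 0.0853
finger_force: 0.0
```

Run:
```python
from h import *
im=snapshot("scene"); cv2.imwrite("pics/s1.png",cv2.resize(im[:,:,::-1],(800,600),interpolation=cv2.INTER_CUBIC))
# M: a=-83.2 dir; tool y along 6.25 or 186.25
print(sense()['tool_pos'],sense()['q'])
```

```text
[ 0.60628934 -0.06258583  0.23371376] [-0.10161976  0.34309724  0.20242223  1.42817028 -0.0695118   1.36910817
  1.77884922]
```

View pics/s1.png

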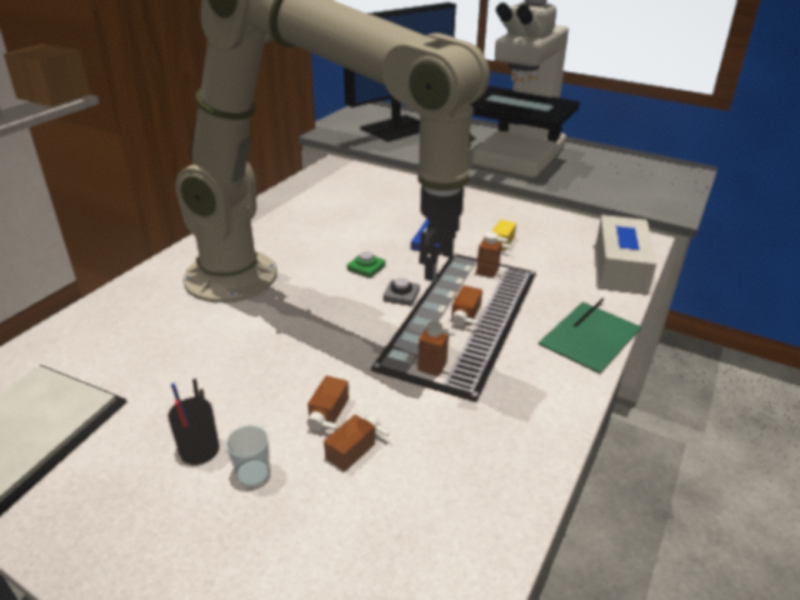

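```bash
cat >> h.py <<'E'
def lying(cen,adir,zc,yawy,grip=.050,ft=.024):
    a=np.array([np.cos(np.radians(adir)),np.sin(np.radians(adir))])
    G=np.r_[np.array(cen)+(grip-.0425)*a,zc]; R=pose(yawy,40,adir+180); z=R.as_matrix()[:,2]
    T=G+ft*z; return T-.12*z,T,R
def upright(p,adir,basez,yawy,grip=.050,ft=.024):
    R=pose(yawy,50,adir); z=R.as_matrix()[:,2]; return np.r_[p,basez+grip]+ft*z,R
E
python3 - <<'E'
from h import *
ad=-83.5
A,T,R=lying([.5852,.1407],ad,.038,ad+90); print(A,T)
rel([(A,R),(T,R)])
U,S=upright(slot(0),-83.75,.06,6.25); U2,_=upright(slot(0),-83.75,.012,6.25)
rel([(U,S),(U2,S)],T,R); rel([(U2,S)],U,S)
E
```

```text
[0.59303452 0.07193727 0.11154027] [0.58430265 0.14857595 0.01961493]
[0.0, 135.3, 122.0] [-30.9, 31.8, 85.7]
[1.4, 212.6, 213.8] [-30.9, 31.8, 85.7]
[26.0, -3.5, -76.0] [0.0, -90.0, 0.3]
[-4.8, -3.5, -39.3] [0.0, -90.0, 0.3]
[36.8, -0.0, 30.9] [0.0, 0.0, 0.0]
```

Request:
{"fn": "servo_tool", "kwargs": {"increments": [[1,[0,135,20],[-31,32,86]],[1,[0,135,20],[-31,32,86]],[1,[0,135,20],[-31,32,86]],[1,[0,135,20],[-31,32,86]],[1,[0,135,20],[-31,32,86]],[1,[0,135,20],[-31,32,86]],[1,[0,135,20],[-31,32,86]],[1,[0,135,20],[-31,32,86]],[1,[0,135,20],[-31,32,86]],[1,[0,135,20],[-31,32,86]],[1,[0,135,20],[-31,32,86]],[1,[0,135,20],[-31,32,86]],[1,[0,135,20],[-31,32,86]],[1,[0,135,20],[-31,32,86]],[1,[0,135,70],[-31,32,86]],[1,[0,135,122],[-31,32,86]],[1,[0,135,122],[-31,32,86]]]}}

```text
t: 12.4
tool_pos: [0.5862, 0.0738, 0.1013]
orientation: [0.628, 0.698, 0.223, -0.264]
wrist_force: [-0.7, 0.5, -0.9]
grip_width: 0.0855
finger_force: 0.0
```

Run:
```python
from h import *
ad=-83.5
A,T,R=lying([.5852,.1407],ad,.038,ad+90); print(sense()['q'])
rel([(A,R),(T,R)])
im=snapshot("scene"); cv2.imwrite("pics/s2.png",cv2.resize(im[100:310,190:470,::-1],(800,600),interpolation=cv2.INTER_CUBIC))
```

```text
[-0.0096712   0.60196964  0.28924007  1.58112692 -0.81915317  1.39724897
  0.68672371]
[4.7, 6.3, -9.6] [-0.8, -0.3, -0.8]
[4.0, 8.1, 110.3] [-0.8, -0.3, -0.8]
```

View pics/s2.png

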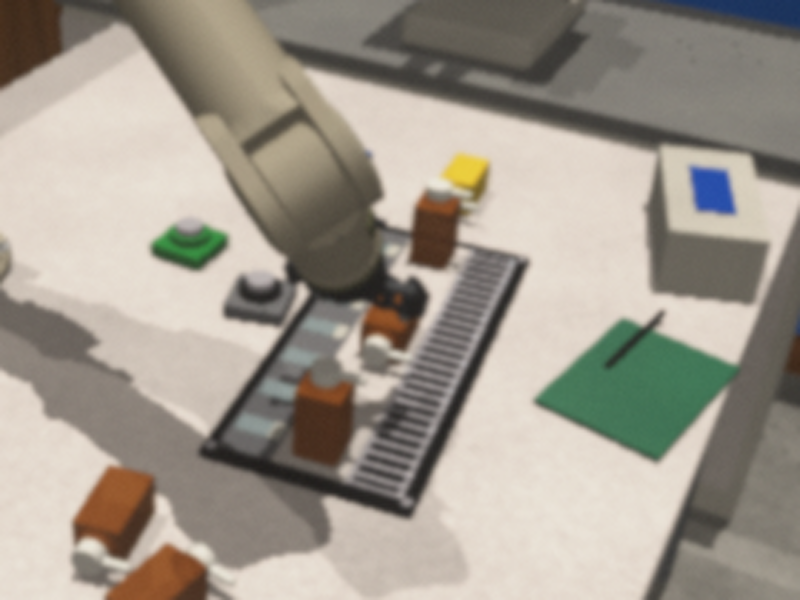

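The tool has reached the tilted approach above the lying lane bottle at crop (390,325). The left bottle's spout at crop (470,205) faces the grate.

Request:
{"fn": "servo_tool", "kwargs": {"increments": [[1,[4,8,20],[0,0,0]],[1,[4,8,60],[0,0,0]],[1,[4,8,90],[0,0,0]],[1,[4,8,108],[0,0,0]],[1,[4,8,110],[0,0,0]],[0.3,[4,8,110],[0,0,0]],[0.3,[4,8,110],[0,0,0]],[0.3,[4,8,110],[0,0,0]],[0.3,[4,8,110],[0,0,0]],[0.3,[4,8,110],[0,0,0]],[0.3,[4,8,110],[0,0,0]],[0.3,[4,8,110],[0,0,0]]], "grip_force": 60}}

```text
t: 13.65
tool_pos: [0.5904, 0.1447, 0.0276]
orientation: [0.629, 0.697, 0.227, -0.258]
wrist_force: [-1.1, -4.4, 5.8]
grip_width: 0.0493
finger_force: 62.5
```

Run:
```python
from h import *
s=sense();print(s['tool_pos'],s['grip_width'])
U,S=upright(slot(0),-83.75,.06,6.25)
p=s['tool_pos']+[0,0,.07]
rel([(p,Ro.from_quat(s['orientation'])),(U,S)])
```

```text
[0.59042836 0.14472308 0.02757979] 0.049271604013903715
[45.2, -0.6, -53.5] [0.0, 0.0, 0.0]
[24.5, -9.5, -66.9] [-0.5, -90.2, -0.1]
```

Request:
{"fn": "servo_tool", "kwargs": {"increments": [[0.3,[22,0,-27],[0,0,0]],[0.3,[45,0,-53],[0,0,0]],[0.3,[45,-3,-55],[0,-10,0]],[0.3,[43,-4,-57],[0,-18,0]],[0.3,[41,-5,-58],[0,-26,0]],[0.3,[39,-6,-60],[0,-34,0]],[0.3,[37,-7,-61],[0,-42,0]],[0.3,[35,-8,-62],[0,-50,0]],[0.3,[33,-9,-63],[0,-58,0]],[0.3,[31,-9,-64],[0,-66,0]],[0.3,[29,-9,-65],[0,-74,0]],[0.3,[27,-9,-66],[0,-82,0]],[0.3,[25,-9,-67],[0,-90,0]],[0.3,[25,-9,-67],[0,-90,0]],[0.3,[25,-9,-67],[0,-90,0]],[0.3,[25,-9,-67],[0,-90,0]]]}}

```text
t: 15.25
tool_pos: [0.5844, 0.1196, 0.0952]
orientation: [0.606, 0.676, -0.283, 0.309]
wrist_force: [-0.3, 0.1, -1.5]
grip_width: 0.0492
finger_force: 62.5
```

Run:
```python
from h import *
s=sense();print(s['q'],s['tool_pos'],s['grip_width'],s['wrist_force'])
U,S=upright(slot(0),-83.75,.06,6.25);U2,_=upright(slot(0),-83.75,.012,6.25)
rel([(U,S),(U2,S)])
im=snapshot("scene"); cv2.imwrite("pics/s3.png",cv2.resize(im[100:310,190:470,::-1],(800,600),interpolation=cv2.INTER_CUBIC))
```

```text
[-1.06822019  0.81742688  0.63078831  1.47757782  0.33447564  1.36548041
 -0.54181401] [0.58443581 0.11956726 0.09518973] 0.04922651074473629 [-0.31180887  0.1174188  -1.48258889]
[0.4, -0.3, 0.5] [-0.5, -0.5, 0.2]
[36.9, 0.0, 31.6] [-0.5, -0.5, 0.2]
```

View pics/s3.png

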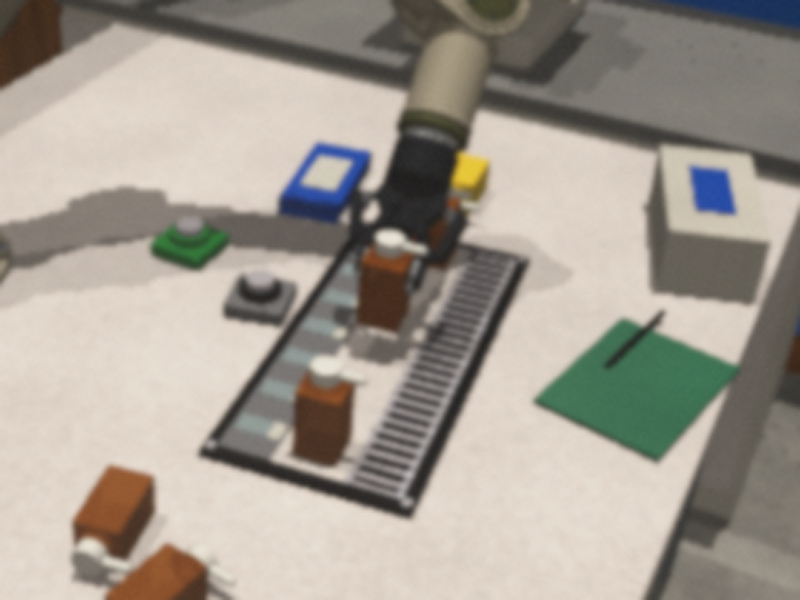

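Upright in the gripper at crop (385,290), spout towards the grate. I'll lower it until I feel contact.

Request:
{"fn": "servo_tool", "kwargs": {"increments": [[0.3,[10,0,8],[0,-0.5,0]],[0.3,[19,0,16],[0,-0.5,0]],[0.3,[28,0,24],[0,-0.5,0]],[0.3,[28,0,24],[0,-0.5,0]]]}}

```text
t: 15.7
tool_pos: [0.5823, 0.1209, 0.0546]
orientation: [0.602, 0.676, -0.288, 0.312]
wrist_force: [-0.5, 0.5, -2.7]
grip_width: 0.0496
finger_force: 61.7
```

Request:
{"fn": "servo_tool", "kwargs": {"increments": [[0.3,[2,0,2],[0,0,0]],[0.3,[4,0,3],[0,0,0]],[0.3,[4,0,3],[0,0,0]]]}}

```text
t: 16.0
tool_pos: [0.5828, 0.1209, 0.0537]
orientation: [0.603, 0.674, -0.288, 0.314]
wrist_force: [-9.1, 2.1, 16.1]
grip_width: 0.0495
finger_force: 63.3
```

Request:
{"fn": "servo_tool", "kwargs": {"increments": [[0.3,[-1,0,-1],[0,0,0]],[0.7,[-1,0,-1],[0,0,0]],[0.9,[-1,0,-1],[0,0,0]],[1,[-1,0,-1],[0,0,0]],[1,[-1,0,-1],[0,0,0]],[1,[0,0,-20],[0,0,0]],[1,[0,0,-50],[0,0,0]],[1,[0,0,-90],[0,0,0]],[1,[0,0,-130],[0,0,0]],[1,[-60,0,-150],[0,0,0]],[1,[-60,0,-150],[0,0,0]]]}}

```text
t: 17.1
tool_pos: [0.578, 0.1979, 0.1982]
orientation: [0.604, 0.675, -0.285, 0.314]
wrist_force: [1.3, -0.3, 0.5]
grip_width: 0.0854
finger_force: 0.0
```

Run:
```python
from h import *
im=snapshot("top"); cv2.imwrite("pics/t2.png",cv2.resize(im[125:245,155:435,::-1],(800,343),interpolation=cv2.INTER_CUBIC))
s=sense();print(s['q'],s['tool_pos'])
```

```text
[-1.12318536  0.78197712  0.63883094  1.2694103   0.33703851  1.62366688
 -0.48882809] [0.57819978 0.19663895 0.19874062]
```

View pics/t2.png

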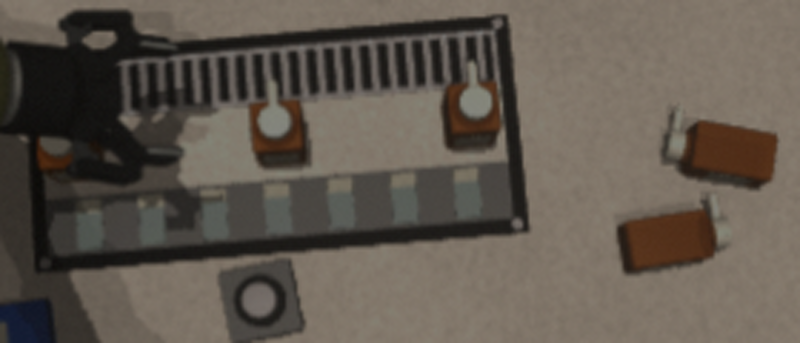

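Run:
```python
from h import *
ad=-78.6
A,T,R=lying([.4858,-.2624],ad,.028,ad+90); print(A,T)
rel([(A+[0,0,.12],R),(A,R),(T,R)])
rel([(T,R)],A,R)
```

```text
[ 0.49947939 -0.33024223  0.10154027] [ 0.48423319 -0.25462949  0.00961493]
[-347.4, -134.3, 381.6] [-0.8, 90.1, -5.9]
[-255.2, -133.8, 458.5] [-0.8, 90.1, -5.9]
[-135.4, -140.6, 458.4] [-0.8, 90.1, -5.9]
[0.0, -0.0, 120.0] [0.0, 0.0, 0.0]
```

Request:
{"fn": "servo_tool", "kwargs": {"increments": [[1,[-31,0,-26],[0,20,0]],[1,[-347,-134,382],[0,90,-6]],[1,[-347,-134,382],[0,90,-6]],[1,[-347,-134,382],[0,90,-6]],[1,[-347,-134,382],[0,90,-6]],[1,[-347,-134,382],[0,90,-6]],[1,[-347,-134,382],[0,90,-6]],[1,[-347,-134,382],[0,90,-6]],[1,[-347,-134,382],[0,90,-6]],[1,[-347,-134,382],[0,90,-6]],[1,[-347,-134,382],[0,90,-6]],[1,[-347,-134,382],[0,90,-6]],[1,[-347,-134,382],[0,90,-6]],[1,[-347,-134,382],[0,90,-6]],[1,[-347,-134,382],[0,90,-6]],[1,[-347,-134,382],[0,90,-6]],[1,[-347,-134,382],[0,90,-6]],[1,[-347,-134,382],[0,90,-6]]]}}

```text
t: 18.95
tool_pos: [0.4997, -0.3273, 0.218]
orientation: [0.596, 0.727, 0.209, -0.27]
wrist_force: [0.6, 0.2, 0.4]
grip_width: 0.0851
finger_force: 0.0
```

Run:
```python
from h import *
ad=-78.6
A,T,R=lying([.4858,-.2624],ad,.028,ad+90); print(sense()['q'],sense()['t'])
rel([(A,R),(T,R)])
```

```text
[ 0.51610132  0.83078695  0.48768227  0.96405243 -0.66219437  2.0493967
  1.06169405] 18.95
[-76.9, 1.3, 87.5] [-1.0, 0.1, -0.4]
[-76.6, 3.4, 207.5] [-1.0, 0.1, -0.4]
```

Request:
{"fn": "servo_tool", "kwargs": {"increments": [[0.9,[-30,0,35],[-1,0,0]],[0.9,[-60,1,70],[-1,0,0]],[0.9,[-77,1,88],[-1,0,0]],[0.9,[-77,1,88],[-1,0,0]]]}}

```text
t: 19.35
tool_pos: [0.4971, -0.3294, 0.0968]
orientation: [0.599, 0.723, 0.215, -0.268]
wrist_force: [0.3, 0.2, 0.4]
grip_width: 0.0768
finger_force: 0.0
```

Run:
```python
from h import *
ad=-78.6
A,T,R=lying([.4858,-.2624],ad,.028,ad+90); print(sense()['q'],sense()['t'])
rel([(A,R),(T,R)])
im=snapshot("top"); cv2.imwrite("pics/t3.png",cv2.resize(im[130:280,320:520,::-1],(800,600),interpolation=cv2.INTER_CUBIC))
```

```text
[ 0.5155034   0.91767262  0.47007966  1.0957355  -0.66447032  1.86146346
  1.1579237 ] 19.35
[2.1, 2.1, -4.5] [-0.2, -0.2, -0.7]
[1.6, 2.5, 115.5] [-0.2, -0.2, -0.7]
```

View pics/t3.png

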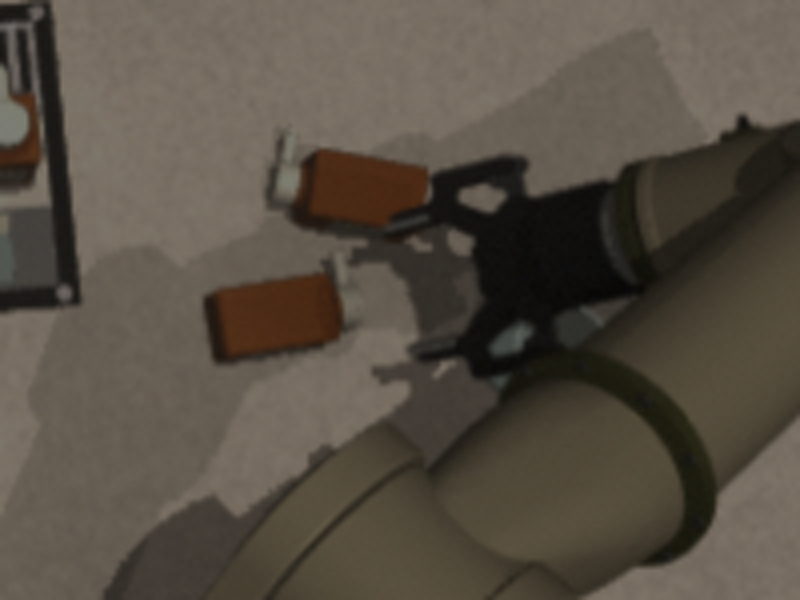

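Request:
{"fn": "servo_tool", "kwargs": {"increments": [[0.8,[30,2,24],[0,0,0]],[0.8,[59,2,47],[0,0,0]],[0.8,[59,2,47],[0,0,0]],[0.8,[40,2,70],[0,0,0]],[0.8,[20,2,94],[0,0,0]],[0.8,[10,2,105],[0,0,0]],[0.8,[4,2,112],[0,0,0]],[0.8,[4,2,112],[0,0,0]]]}}

```text
t: 20.2
tool_pos: [0.4856, -0.2581, 0.0172]
orientation: [0.599, 0.724, 0.215, -0.265]
wrist_force: [0.8, -0.9, -0.3]
grip_width: 0.0682
finger_force: 0.0
```

Request:
{"fn": "servo_tool", "kwargs": {"increments": [[0.3,[0,0,0],[0,0,0]],[0.3,[0,0,0],[0,0,0]],[0.3,[0,0,0],[0,0,0]],[0.3,[0,0,0],[0,0,0]],[0.3,[0,0,0],[0,0,0]],[0.3,[0,0,0],[0,0,0]]]}}

```text
t: 20.8
tool_pos: [0.4862, -0.2589, 0.0186]
orientation: [0.599, 0.725, 0.215, -0.263]
wrist_force: [1.1, -3.4, 6.4]
grip_width: 0.0496
finger_force: 62.8
```

Run:
```python
from h import *
s=sense();print(s['tool_pos'],s['grip_width'],s['q'])
R0=Ro.from_quat(s['orientation'])
U,S=upright([.50,-.20],-78.6,.05,11.4);U2,_=upright([.50,-.20],-78.6,.004,11.4)
rel([(s['tool_pos']+[0,0,.1],R0),(U,S)]); rel([(U2,S)],U,S)
```

```text
[ 0.48615723 -0.25894389  0.01857801] 0.04962941817316844 [ 0.42064172  0.88242495  0.44785893  1.35494573 -0.67866561  1.64139636
  1.20917892]
[64.0, -0.4, -76.9] [0.0, 0.0, 0.0]
[70.6, 24.7, -27.2] [-0.3, -89.8, -0.5]
[35.2, -0.0, 29.6] [0.0, 0.0, 0.0]
```

Request:
{"fn": "servo_tool", "kwargs": {"increments": [[0.3,[20,0,-25],[0,0,0]],[0.3,[42,0,-51],[0,0,0]],[0.3,[64,0,-77],[0,0,0]],[0.3,[65,3,-70],[0,-8,0]],[0.3,[66,6,-65],[0,-16,0]],[0.3,[67,9,-60],[0,-24,0]],[0.3,[67,12,-55],[0,-32,0]],[0.3,[68,15,-50],[0,-40,0]],[0.3,[68,18,-45],[0,-48,0]],[0.3,[69,20,-40],[0,-56,0]],[0.3,[70,22,-35],[0,-64,0]],[0.3,[70,24,-30],[0,-72,0]],[0.3,[70,25,-27],[0,-80,0]],[0.3,[70,25,-27],[0,-88,0]],[0.3,[70,25,-27],[0,-90,0]],[0.3,[70,25,-27],[0,-90,0]],[0.3,[70,25,-27],[0,-90,0]]]}}

```text
t: 22.5
tool_pos: [0.5034, -0.2173, 0.0826]
orientation: [0.576, 0.7, -0.271, 0.324]
wrist_force: [-0.3, -0.7, -2.5]
grip_width: 0.0495
finger_force: 62.7
```

Run:
```python
from h import *
s=sense();print(s['tool_pos'],s['grip_width'],s['q'],s['wrist_force'])
U2,S=upright([.50,-.20],-78.6,.004,11.4)
rel([(U2,S)])
```

```text
[ 0.50341183 -0.21728485  0.08260341] 0.04950144761489795 [-0.99443494  0.58680414  0.9751346   2.12604876  0.64099341  0.69904079
 -0.43514674] [-0.27952821 -0.6802379  -2.48658663]
[33.3, 0.3, 28.9] [-0.6, 0.0, -0.0]
```

Request:
{"fn": "servo_tool", "kwargs": {"increments": [[0.3,[12,0,10],[0,0,0]],[0.3,[22,0,18],[0,0,0]],[0.3,[27,0,23],[0,0,0]],[0.3,[27,0,23],[0,0,0]]]}}

```text
t: 22.9
tool_pos: [0.5029, -0.2186, 0.047]
orientation: [0.577, 0.699, -0.271, 0.324]
wrist_force: [-0.0, -0.1, -2.0]
grip_width: 0.0493
finger_force: 62.7
```

Request:
{"fn": "servo_tool", "kwargs": {"increments": [[0.3,[2,0,2],[0,0,0]],[0.3,[4,0,3],[0,0,0]],[0.3,[4,0,3],[0,0,0]]]}}

```text
t: 23.2
tool_pos: [0.5033, -0.2173, 0.0421]
orientation: [0.576, 0.699, -0.271, 0.325]
wrist_force: [-0.4, 0.5, -2.1]
grip_width: 0.0498
finger_force: 62.7
```

Request:
{"fn": "servo_tool", "kwargs": {"increments": [[0.3,[1.5,0,1.5],[0,0,0]],[0.3,[3,0,2.5],[0,0,0]],[0.3,[3,0,2.5],[0,0,0]]]}}

```text
t: 23.5
tool_pos: [0.5032, -0.2173, 0.0379]
orientation: [0.575, 0.7, -0.272, 0.325]
wrist_force: [0.7, 0.4, -3.4]
grip_width: 0.0494
finger_force: 62.7
```

Request:
{"fn": "servo_tool", "kwargs": {"increments": [[0.3,[1.5,0,1.5],[0,0,0]],[0.3,[3,0,2.5],[0,0,0]],[0.3,[3,0,2.5],[0,0,0]]]}}

```text
t: 23.8
tool_pos: [0.5035, -0.2179, 0.0375]
orientation: [0.576, 0.698, -0.273, 0.326]
wrist_force: [-20.0, 27.3, 48.9]
grip_width: 0.0497
finger_force: 69.0
```

Request:
{"fn": "servo_tool", "kwargs": {"increments": [[0.3,[-2.5,0,-2],[0,0,0]],[0.3,[-2.5,0,-2],[0,0,0]],[0.7,[-2.5,0,-2],[0,0,0]],[0.9,[-2.5,0,-2],[0,0,0]],[1,[-2.5,0,-2],[0,0,0]],[1,[-2.5,0,-2],[0,0,0]],[1,[0,0,-25],[0,0,0]],[1,[0,0,-60],[0,0,0]],[1,[0,0,-100],[0,0,0]],[1,[-40,0,-140],[0,0,0]],[1,[-80,0,-180],[0,0,0]],[1,[-80,0,-180],[0,0,0]]]}}

```text
t: 25.0
tool_pos: [0.4892, -0.1318, 0.2145]
orientation: [0.577, 0.699, -0.269, 0.325]
wrist_force: [1.0, -0.6, -0.5]
grip_width: 0.0854
finger_force: 0.0
```

Run:
```python
from h import *
im=snapshot("top"); cv2.imwrite("pics/t4.png",cv2.resize(im[130:280,220:420,::-1],(800,600),interpolation=cv2.INTER_CUBIC))
s=sense();print(s['tool_pos'],s['t'],s['q'])
```

```text
[ 0.48940967 -0.1316071   0.21442108] 25.05 [-1.3334849   0.27574732  1.09881571  2.03050988  0.69694843  1.14774609
 -0.40212606]
```

View pics/t4.png

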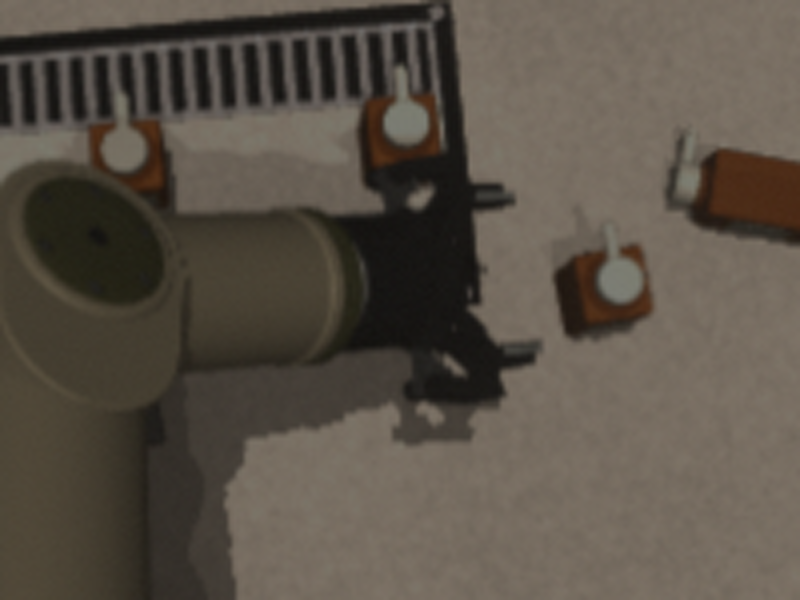

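B stands upright at crop (620,279), spout tip (609,232). M at (124,148) and R at (405,122) are fine too.

```bash
cat >> h.py <<'E'
def stand(p):
    d=np.array(p)-C; return np.array([d@[np.cos(YAW),np.sin(YAW)],d@[-np.sin(YAW),np.cos(YAW)]])
def capspout(c,t,zb): 
    p=plane("top",[c],zb+.108)[0];q=plane("top",[t],zb+.104)[0];return p,np.degrees(np.arctan2(*(q-p)[::-1]))
E
python3 - <<'E'
from h import *
r=lambda a:(220+a[0]/4,130+a[1]/4)
for n,c,t,z in(("B",(620,279),(609,232),0),("R",(405,122),(401,75),.01),("M",(124,148),(122,100),.01)):
    p,a=capspout(r(c),r(t),z); print(n,p,a,stand(p))
    if n=="B": P,a0=p,a
V=pose(a0+90); W=pose(96.25)
rel([(at(P,.21),V),(at(P,.043),V)])
rel([(at(slot(-.1),.21),W)],np.array(at(P,.21)),V)
E
```

```text
B [ 0.50231754 -0.20927339] 11.640767022404678 [-0.11708217 -0.33622543]
R [ 0.6044131  -0.06063637] 4.766797162101497 [ 0.00058821 -0.19958668]
M [0.5816888  0.12901726] 4.710823108001239 [-0.00135402 -0.00858637]
[-47.3, -2.1, 63.1] [-39.3, 38.8, -84.4]
[80.6, -2.0, 170.5] [-39.3, 38.8, -84.4]
[-138.8, 224.2, 0.0] [0.0, 0.0, 5.4]
```

Request:
{"fn": "servo_tool", "kwargs": {"increments": [[1,[-47,-2,63],[-39.3,38.8,-84.4]],[1,[-47,-2,63],[-39.3,38.8,-84.4]],[1,[-47,-2,63],[-39.3,38.8,-84.4]],[1,[-47,-2,63],[-39.3,38.8,-84.4]],[1,[-47,-2,63],[-39.3,38.8,-84.4]],[1,[-47,-2,63],[-39.3,38.8,-84.4]],[1,[-47,-2,63],[-39.3,38.8,-84.4]],[1,[-47,-2,63],[-39.3,38.8,-84.4]],[1,[-47,-2,63],[-39.3,38.8,-84.4]],[1,[-47,-2,63],[-39.3,38.8,-84.4]],[1,[-47,-2,63],[-39.3,38.8,-84.4]],[1,[-47,-2,63],[-39.3,38.8,-84.4]],[1,[-47,-2,63],[-39.3,38.8,-84.4]],[1,[-47,-2,63],[-39.3,38.8,-84.4]],[1,[-47,-2,63],[-39.3,38.8,-84.4]],[1,[-47,-2,63],[-39.3,38.8,-84.4]]]}}

```text
t: 26.65
tool_pos: [0.452, -0.1892, 0.2228]
orientation: [-0.101, 0.995, -0.013, 0.017]
wrist_force: [0.2, 0.2, -0.1]
grip_width: 0.0857
finger_force: 0.0
```

Run:
```python
from h import *
V=pose(101.6); P=[.5023,-.2093]; print(sense()['q'])
rel([(at(P,.043),V)])
```

```text
[-1.37621344 -0.25282824  1.55668     1.81817334  0.2783931   1.29550033
  1.88625609]
[-39.5, -24.5, 181.9] [-1.7, 1.8, -0.0]
```

Request:
{"fn": "servo_tool", "kwargs": {"increments": [[1,[-40,0,-20],[0,0,0]],[1,[-80,0,-40],[0,0,0]],[1,[-120,0,-60],[0,0,0]],[1,[-160,0,-70],[0,0,0]],[1,[-180,0,-70],[0,0,0]],[1,[-180,0,-70],[0,0,0]],[1,[-180,0,-70],[0,0,0]]]}}

```text
t: 27.35
tool_pos: [0.5083, -0.1265, 0.3096]
orientation: [-0.102, 0.994, -0.02, 0.039]
wrist_force: [-0.1, 0.6, 0.5]
grip_width: 0.0853
finger_force: 0.0
```

Run:
```python
from h import *
s=sense();print(s['q'],s['tool_pos'])
V=pose(101.6); P=[.5023,-.2093]
rel([(at(P,.21),V),(at(P,.21),pose(11.6)),(at(P,.21),pose(-78.4))])
```

```text
[-1.57170024 -0.25314877  1.55716027  1.62354576  0.28813436  1.44209259
  1.74443517] [ 0.50831397 -0.12650433  0.30959327]
[30.1, -75.0, 101.4] [-2.8, 4.2, 0.1]
[30.1, -75.0, 101.4] [1.2, 5.5, 90.0]
[30.1, -75.0, 101.4] [-6.6, -4.3, -179.7]
```

Request:
{"fn": "servo_tool", "kwargs": {"increments": [[1,[30,-75,40],[0,0,90]],[1,[30,-75,40],[0,0,90]],[1,[30,-75,40],[0,0,90]],[1,[30,-75,40],[0,0,90]],[1,[30,-75,40],[0,0,90]],[1,[30,-75,40],[0,0,90]],[1,[30,-75,40],[0,0,90]],[1,[30,-75,40],[0,0,90]],[1,[30,-75,40],[0,0,90]],[1,[30,-75,40],[0,0,90]],[1,[30,-75,40],[0,0,90]],[1,[30,-75,40],[0,0,90]]]}}

```text
t: 28.55
tool_pos: [0.4828, -0.2023, 0.2738]
orientation: [0.632, 0.774, 0.015, 0.048]
wrist_force: [0.1, -0.6, 0.6]
grip_width: 0.0852
finger_force: 0.0
```

Run:
```python
from h import *
s=sense();print(s['q'],s['tool_pos'])
P=[.5023,-.25]
rel([(at(P,.25),pose(11.6,40,101.6)),(at(P,.25),pose(11.6))])
```

```text
[-1.39277061 -0.25343611  1.55774231  1.70482885  0.28074996  1.34576077
  0.32864268] [ 0.48284239 -0.20232865  0.2738121 ]
[-49.2, 7.3, 27.3] [4.7, 43.2, 1.7]
[-49.2, 7.3, 27.3] [4.9, 3.2, -0.1]
```

Request:
{"fn": "servo_tool", "kwargs": {"increments": [[1,[-49,7,27],[4.7,43,1.7]],[1,[-49,7,27],[4.7,43,1.7]],[1,[-49,7,27],[4.7,43,1.7]],[1,[-49,7,27],[4.7,43,1.7]],[1,[-49,7,27],[4.7,43,1.7]],[1,[-49,7,27],[4.7,43,1.7]],[1,[-49,7,27],[4.7,43,1.7]],[1,[-49,7,27],[4.7,43,1.7]],[1,[-49,7,27],[4.7,43,1.7]]]}}

```text
t: 29.45
tool_pos: [0.3269, -0.0984, 0.3098]
orientation: [0.601, 0.731, 0.215, -0.24]
wrist_force: [1.0, -0.4, 0.0]
grip_width: 0.0852
finger_force: 0.0
```

Run:
```python
from h import *
s=sense();print(s['q'],s['tool_pos'])
P=[.5023,-.25]
rel([(at(P,.25),pose(11.6,40,101.6)),(at(P,.25),pose(11.6))])
```

```text
[-1.05568511 -0.25333859  1.55732121  1.78805318 -0.27780177  1.74528604
  0.64982443] [ 0.32687847 -0.09844716  0.30975567]
[-182.4, 142.9, -60.2] [1.8, 2.5, 0.1]
[-182.4, 142.9, -60.2] [1.7, -37.5, -0.5]
```

Run:
```python
from h import *
rel([([.489,-.13,.25],pose(11.4,50,-78.6))])
```

```text
[-87.1, 152.0, 13.4] [1.5, -87.5, -1.0]
```

Request:
{"fn": "servo_tool", "kwargs": {"increments": [[1,[-87,152,13],[1.5,-87.5,-1]],[1,[-87,152,13],[1.5,-87.5,-1]],[1,[-87,152,13],[1.5,-87.5,-1]],[1,[-87,152,13],[1.5,-87.5,-1]],[1,[-87,152,13],[1.5,-87.5,-1]],[1,[-87,152,13],[1.5,-87.5,-1]],[1,[-87,152,13],[1.5,-87.5,-1]],[1,[-87,152,13],[1.5,-87.5,-1]],[1,[-87,152,13],[1.5,-87.5,-1]],[1,[-87,152,13],[1.5,-87.5,-1]],[1,[-87,152,13],[1.5,-87.5,-1]],[1,[-87,152,13],[1.5,-87.5,-1]],[1,[-87,152,13],[1.5,-87.5,-1]],[1,[-87,152,13],[1.5,-87.5,-1]]]}}

```text
t: 30.85
tool_pos: [0.4903, -0.1321, 0.2514]
orientation: [0.576, 0.7, -0.267, 0.326]
wrist_force: [-0.2, -0.3, -0.0]
grip_width: 0.0856
finger_force: 0.0
```

Run:
```python
from h import *
s=sense();print(s['q'],s['tool_pos'])
rel([([.489,-.13,.25],pose(11.4,50,-78.6)),([.60,-.10,.2],pose(11.4,50,-78.6))])
```

```text
[-1.3835493   0.18454655  1.1225623   1.99261256  0.74938674  1.24543421
 -0.38454948] [ 0.49027914 -0.13214858  0.25140107]
[2.6, -0.8, -0.9] [-0.1, -0.1, -0.3]
[46.2, 113.7, 25.5] [-0.1, -0.1, -0.3]
```

Request:
{"fn": "servo_tool", "kwargs": {"increments": [[1,[8,105,-11],[0,0,0]],[1,[8,105,-11],[0,0,0]],[1,[8,105,-11],[0,0,0]],[1,[30,105,20],[0,8,0]],[1,[30,105,20],[0,16,0]],[1,[30,105,20],[0,90,0]],[1,[30,105,20],[0,90,0]],[1,[30,105,20],[0,90,0]],[1,[30,105,20],[0,90,0]],[1,[30,105,20],[0,90,0]],[1,[30,105,20],[0,90,0]],[1,[30,105,20],[0,90,0]],[1,[30,105,20],[0,90,0]],[1,[30,105,20],[0,90,0]],[1,[30,105,20],[0,90,0]]]}}

```text
t: 32.35
tool_pos: [0.5911, -0.1108, 0.214]
orientation: [0.599, 0.724, 0.217, -0.264]
wrist_force: [-0.2, -0.8, -1.1]
grip_width: 0.0851
finger_force: 0.0
```

Run:
```python
from h import *
s=sense();print(s['q'],s['tool_pos'])
V=pose(101.6); P=[.5023,-.2093]
rel([(at(P,.25),V),(at(P,.25),pose(11.6))])
```

```text
[ 0.10819785  0.70381493  0.57915044  1.22114854 -0.8260375   1.85592862
  0.84880622] [ 0.59105651 -0.11082559  0.21399968]
[-38.3, -105.8, -78.8] [31.4, -31.2, -86.7]
[-38.3, -105.8, -78.8] [0.2, -39.9, -0.7]
```

Request:
{"fn": "servo_tool", "kwargs": {"increments": [[1,[-38,-106,-79],[31.4,-31.2,-86.7]],[1,[-38,-106,-79],[31.4,-31.2,-86.7]],[1,[-38,-106,-79],[31.4,-31.2,-86.7]],[1,[-38,-106,-79],[31.4,-31.2,-86.7]],[1,[-38,-106,-79],[31.4,-31.2,-86.7]],[1,[-38,-106,-79],[31.4,-31.2,-86.7]],[1,[-38,-106,-79],[31.4,-31.2,-86.7]],[1,[-38,-106,-79],[31.4,-31.2,-86.7]],[1,[-38,-106,-79],[31.4,-31.2,-86.7]],[1,[-38,-106,-79],[31.4,-31.2,-86.7]],[1,[-38,-106,-79],[31.4,-31.2,-86.7]],[1,[-38,-106,-79],[31.4,-31.2,-86.7]],[1,[-38,-106,-79],[31.4,-31.2,-86.7]],[1,[-38,-106,-79],[31.4,-31.2,-86.7]]]}}

```text
t: 33.75
tool_pos: [0.5043, -0.2052, 0.2531]
orientation: [-0.104, 0.995, -0.001, 0.003]
wrist_force: [-0.4, 0.1, 0.5]
grip_width: 0.0855
finger_force: 0.0
```

Run:
```python
from h import *
s=sense();print(s['q'],s['tool_pos'])
V=pose(101.6); P=[.5023,-.2093]
rel([(at(P,.043),V)])
```

```text
[-0.04522574  0.19905714  0.44094769  1.58105902 -0.08782569  1.37454429
  2.18435808] [ 0.50433391 -0.2051984   0.25308635]
[4.1, -3.1, 210.1] [-0.1, 0.3, 0.4]
```

Nicely recovered (q3 = 0.44). Next I grasp B vertically.

Request:
{"fn": "servo_tool", "kwargs": {"increments": [[1,[4,-3,40],[0,0,0]],[1,[4,-3,85],[0,0,0]],[1,[4,-3,130],[0,0,0]],[1,[4,-3,165],[0,0,0]],[1,[4,-3,190],[0,0,0]],[1,[4,-3,209],[0,0,0]],[1,[4,-3,209],[0,0,0]],[0.3,[4,-3,209],[0,0,0]],[0.3,[4,-3,209],[0,0,0]],[0.3,[4,-3,209],[0,0,0]],[0.3,[4,-3,209],[0,0,0]],[0.3,[4,-3,209],[0,0,0]],[0.3,[4,-3,209],[0,0,0]],[0.3,[4,-3,209],[0,0,0]]], "grip_force": 40}}

```text
t: 35.15
tool_pos: [0.5025, -0.2098, 0.0439]
orientation: [-0.104, 0.995, -0.001, 0.003]
wrist_force: [-0.2, 0.4, 6.5]
grip_width: 0.0495
finger_force: 41.8
```

Run:
```python
from h import *
s=sense();print(s['q'],s['tool_pos'],s['grip_width'],s['wrist_force'])
W=pose(96.25)
rel([(at(slot(-.104),.20),W),(at(slot(-.104),.09),W)])
```

```text
[ 0.0077075   0.39863998  0.40386758  1.83659456 -0.19199898  0.93854648
  2.27597117] [ 0.50245495 -0.20978554  0.0438735 ] 0.04952500627702949 [-0.20002095  0.40087377  6.50944778]
[-140.5, 219.6, -155.8] [-0.1, 0.3, 5.7]
[-139.8, 219.9, -45.8] [-0.1, 0.3, 5.7]
```

Request:
{"fn": "servo_tool", "kwargs": {"increments": [[0.3,[0,0,-40],[0,0,0]],[0.3,[0,0,-85],[0,0,0]],[0.3,[0,0,-130],[0,0,0]],[0.3,[0,0,-158],[0,0,0]],[0.3,[-25,40,-158],[0,0,5.7]],[0.3,[-50,78,-158],[0,0,5.7]],[0.3,[-75,116,-158],[0,0,5.7]],[0.3,[-100,156,-158],[0,0,5.7]],[0.3,[-120,190,-158],[0,0,5.7]],[0.3,[-140,220,-158],[0,0,5.7]],[0.3,[-140,220,-158],[0,0,5.7]],[0.3,[-140,220,-158],[0,0,5.7]],[0.3,[-140,220,-158],[0,0,5.7]]]}}

```text
t: 36.45
tool_pos: [0.5918, 0.0337, 0.2005]
orientation: [-0.054, 0.999, -0.0, 0.001]
wrist_force: [0.0, -1.5, -1.9]
grip_width: 0.0496
finger_force: 43.2
```

Run:
```python
from h import *
s=sense();print(s['q'],s['tool_pos'],s['t'])
W=pose(96.25)
rel([(at(slot(-.104),.10),W),(at(slot(-.104),.055),W)])
```

```text
[-0.35263497  0.33300844  0.31098338  1.52606932 -0.1030684   1.29634003
  1.6488292 ] [0.59179688 0.03367589 0.2004669 ] 36.45
[-1.4, 0.6, 100.5] [-0.1, 0.1, -0.1]
[-1.3, 0.6, 145.5] [-0.1, 0.1, -0.1]
```

Request:
{"fn": "servo_tool", "kwargs": {"increments": [[0.3,[-1,1,40],[0,0,0]],[0.3,[-1,1,80],[0,0,0]],[0.3,[-1,1,110],[0,0,0]],[0.3,[-1,1,130],[0,0,0]],[0.3,[-1,1,141],[0,0,0]],[0.3,[-1,1,145],[0,0,0]],[0.3,[-1,1,145],[0,0,0]],[0.75,[-1,1,145],[0,0,0]],[0.75,[-1,1,145],[0,0,0]],[0.75,[-1,1,145],[0,0,0]],[0.75,[-1,1,145],[0,0,0]],[0.75,[-1,1,110],[0,0,0]],[0.75,[-1,1,65],[0,0,0]],[1,[-1,1,20],[0,0,0]],[1,[-1,1,-30],[0,0,0]],[1,[-1,1,-30],[0,0,0]]]}}

```text
t: 38.05
tool_pos: [0.5964, 0.0361, 0.239]
orientation: [-0.055, 0.998, 0.001, 0.008]
wrist_force: [0.6, -0.4, 0.3]
grip_width: 0.0853
finger_force: 0.0
```

Run:
```python
from h import *
s=sense();print(s['q'],s['tool_pos'],s['t'])
ad=84.6
for yy in (ad+90,ad-90):
    A,T,R=lying([.5757,-.3261],ad,.032,yy); print(A,T); rel([(A+[0,0,.1],R)])
```

```text
[-0.35780182  0.31245073  0.31602024  1.46647262 -0.09885207  1.36203172
  1.64291362] [0.59643645 0.03606031 0.23900964] 38.05
[ 0.58221301 -0.25719954  0.10554027] [ 0.57495401 -0.33399172  0.01361493]
[46.7, -290.0, 32.7] [26.7, 34.2, -75.2]
[ 0.58221301 -0.25719954  0.10554027] [ 0.57495401 -0.33399172  0.01361493]
[46.7, -290.0, 32.7] [36.1, -28.1, 96.7]
```

Run:
```python
from h import *
im=snapshot("top")
for m,c,s in blobs(amber(im)): print(c,s)
```

```text
[325.90277778 164.72222222] [321 154   9  18  72]
[250.71641791 171.02238806] [243 160  16  19 134]
[410.59259259 177.45061728] [394 168  33  20 486]
[189.62913907 187.48344371] [178 177  20  19 151]
```

Request:
{"fn": "servo_tool", "kwargs": {"increments": [[1,[47,-290,20],[36,-28,97]],[1,[47,-290,20],[36,-28,97]],[1,[47,-290,20],[36,-28,97]],[1,[47,-290,20],[36,-28,97]],[1,[47,-290,20],[36,-28,97]],[1,[47,-290,20],[36,-28,97]],[1,[47,-290,20],[36,-28,97]],[1,[47,-290,20],[36,-28,97]],[1,[47,-290,20],[36,-28,97]],[1,[47,-290,20],[36,-28,97]],[1,[47,-290,20],[36,-28,97]],[1,[47,-290,20],[36,-28,97]],[1,[47,-290,20],[36,-28,97]],[1,[47,-290,20],[36,-28,97]],[1,[47,-290,20],[36,-28,97]],[1,[47,-290,20],[36,-28,97]]]}}

```text
t: 39.7
tool_pos: [0.5774, -0.2579, 0.2104]
orientation: [0.695, 0.632, -0.257, 0.225]
wrist_force: [0.3, 0.3, -0.2]
grip_width: 0.0853
finger_force: 0.0
```

Run:
```python
from h import *
s=sense();print(s['q'],s['tool_pos'],s['t'])
ad=84.6
A,T,R=lying([.5757,-.3261],ad,.032,ad-90); rel([(A,R),(T+[0,0,.1],R),(T,R)])
```

```text
[-0.58412211  0.50604536  0.79414829  1.60271655  0.37522798  1.17448397
 -0.10186395] [ 0.57735708 -0.25794658  0.21043152] 39.7
[68.3, 6.1, 79.5] [-0.7, -0.0, 0.3]
[4.0, 6.3, 122.9] [-0.7, -0.0, 0.3]
[68.3, 7.6, 199.5] [-0.7, -0.0, 0.3]
```

Request:
{"fn": "servo_tool", "kwargs": {"increments": [[0.85,[2,6,60],[0,0,0]],[0.85,[4,6,123],[0,0,0]],[0.85,[4,6,123],[0,0,0]],[0.85,[25,7,148],[0,0,0]],[0.85,[45,7,172],[0,0,0]],[0.85,[58,7,188],[0,0,0]],[0.85,[67,7,198],[0,0,0]],[0.85,[67,7,198],[0,0,0]]]}}

```text
t: 40.5
tool_pos: [0.574, -0.3332, 0.0143]
orientation: [0.695, 0.633, -0.258, 0.225]
wrist_force: [-0.5, 0.0, -0.4]
grip_width: 0.0726
finger_force: 0.0
```

Request:
{"fn": "servo_tool", "kwargs": {"increments": [[0.3,[0,0,0],[0,0,0]],[0.3,[0,0,0],[0,0,0]],[0.3,[0,0,0],[0,0,0]],[0.3,[0,0,0],[0,0,0]],[0.3,[0,0,0],[0,0,0]],[0.3,[0,0,0],[0,0,0]],[0.3,[0,0,0],[0,0,0]]], "grip_force": 60}}

```text
t: 41.2
tool_pos: [0.5766, -0.3337, 0.0176]
orientation: [0.695, 0.632, -0.256, 0.227]
wrist_force: [-0.3, 2.6, 7.5]
grip_width: 0.0494
finger_force: 61.2
```

Run:
```python
from h import *
s=sense();print(s['tool_pos'],s['grip_width'],s['q'])
R0=Ro.from_quat(s['orientation'])
U,S=upright([.56,-.22],84.6,.05,-5.4)
rel([(s['tool_pos']+[0,0,.1],R0),(U+[0,0,.03],S)]);
```

```text
[ 0.57662498 -0.33368526  0.01763398] 0.049382710572529555 [-0.39968293  0.7856622   0.72011784  1.70859318  0.30533058  0.78097745
 -0.16446501]
[-64.3, -0.9, -76.5] [0.0, 0.0, 0.0]
[37.2, -28.6, -157.6] [-0.5, 90.1, -0.3]
```

Request:
{"fn": "servo_tool", "kwargs": {"increments": [[0.3,[-20,0,-25],[0,0,0]],[0.3,[-42,0,-51],[0,0,0]],[0.3,[-64,0,-77],[0,0,0]],[0.3,[-55,-3,-85],[0,8,0]],[0.3,[-46,-6,-93],[0,16,0]],[0.3,[-37,-9,-101],[0,24,0]],[0.3,[-28,-12,-109],[0,32,0]],[0.3,[-19,-15,-117],[0,40,0]],[0.3,[-10,-18,-125],[0,48,0]],[0.3,[0,-20,-133],[0,56,0]],[0.3,[10,-22,-140],[0,64,0]],[0.3,[20,-24,-147],[0,72,0]],[0.3,[30,-26,-153],[0,80,0]],[0.3,[37,-28,-157],[0,88,0]],[0.3,[37,-28,-157],[0,90,0]],[0.3,[37,-28,-157],[0,90,0]],[0.3,[37,-28,-157],[0,90,0]]]}}

```text
t: 42.9
tool_pos: [0.5618, -0.2021, 0.113]
orientation: [0.674, 0.608, 0.309, -0.286]
wrist_force: [0.7, -0.4, -1.6]
grip_width: 0.0491
finger_force: 60.9
```

Run:
```python
from h import *
s=sense();print(s['tool_pos'],s['grip_width'],s['q'])
U,S=upright([.56,-.22],84.6,.0,-5.4)
rel([(U,S)])
im=snapshot("scene"); cv2.imwrite("pics/s5.png",cv2.resize(im[100:350,160:460,::-1],(720,600),interpolation=cv2.INTER_CUBIC))
```

```text
[ 0.5617968  -0.20205678  0.11300539] 0.049106541662063595 [ 0.52828871  0.78484572  0.24403333  1.33465047 -0.81796406  1.67993205
  0.83897068]
[-59.7, 0.7, 50.9] [-0.2, 0.2, -0.6]
```

View pics/s5.png

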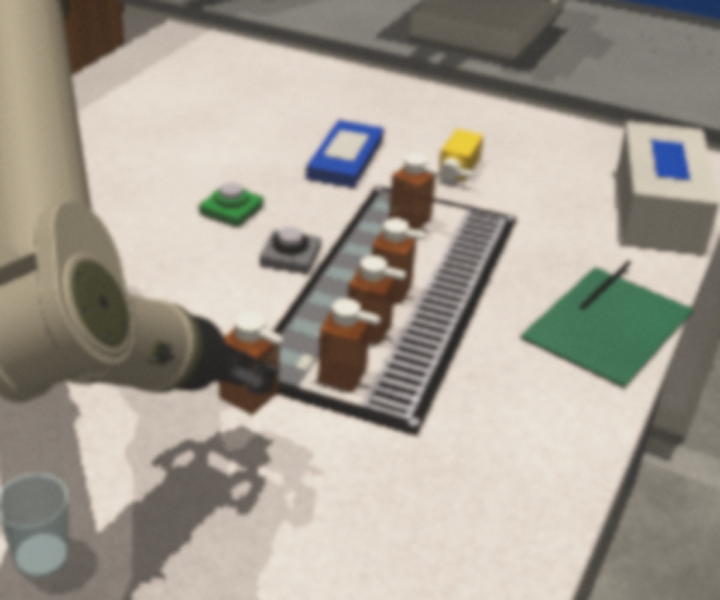

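A is upright in the hand at crop (250,360). The left bottle (crop 412,195) has been knocked: shifted and turned. I'll mend it later.

Request:
{"fn": "servo_tool", "kwargs": {"increments": [[0.3,[-20,0,17],[0,0,0]],[0.3,[-38,0,32],[0,0,0]],[0.3,[-47,0,40],[0,0,0]],[0.3,[-52,0,44],[0,0,0]],[0.3,[-52,0,44],[0,0,0]]]}}

```text
t: 43.45
tool_pos: [0.5602, -0.2013, 0.0436]
orientation: [0.674, 0.606, 0.309, -0.288]
wrist_force: [0.3, -0.1, -2.2]
grip_width: 0.0496
finger_force: 61.0
```

Request:
{"fn": "servo_tool", "kwargs": {"increments": [[0.3,[-1.5,0,1.3],[0,0,0]],[0.3,[-2.3,0,2],[0,0,0]],[0.3,[-2.3,0,2],[0,0,0]]]}}

```text
t: 43.75
tool_pos: [0.5606, -0.202, 0.0417]
orientation: [0.674, 0.607, 0.31, -0.287]
wrist_force: [0.7, 0.3, -2.3]
grip_width: 0.0497
finger_force: 61.0
```

Request:
{"fn": "servo_tool", "kwargs": {"increments": [[0.3,[-1.5,0,1.3],[0,0,0]],[0.3,[-2.3,0,2],[0,0,0]],[0.3,[-2.3,0,2],[0,0,0]]]}}

```text
t: 44.05
tool_pos: [0.5606, -0.202, 0.0409]
orientation: [0.673, 0.607, 0.311, -0.287]
wrist_force: [-4.7, -1.9, 11.6]
grip_width: 0.0495
finger_force: 62.1
```

Request:
{"fn": "servo_tool", "kwargs": {"increments": [[0.3,[1,0,-1],[0,0,0]],[0.7,[1,0,-1],[0,0,0]],[0.9,[1,0,-1],[0,0,0]],[1,[1,0,-1],[0,0,0]],[1,[1,0,-1],[0,0,0]],[1,[0,0,-25],[0,0,0]],[1,[0,0,-60],[0,0,0]],[1,[20,0,-100],[0,0,0]],[1,[60,0,-140],[0,0,0]],[1,[80,0,-170],[0,0,0]],[1,[80,0,-170],[0,0,0]]]}}

```text
t: 45.15
tool_pos: [0.5555, -0.283, 0.2154]
orientation: [0.674, 0.609, 0.31, -0.282]
wrist_force: [0.1, -0.5, -0.2]
grip_width: 0.0853
finger_force: 0.0
```

Run:
```python
from h import *
im=snapshot("top"); cv2.imwrite("pics/t6.png",cv2.resize(im[130:240,155:415,::-1],(780,330),interpolation=cv2.INTER_CUBIC))
s=sense();print(s['tool_pos'],s['t'],s['q'])
```

```text
[ 0.55516924 -0.28185171  0.2121031 ] 45.2 [ 0.62523789  0.79964788  0.27143012  1.07488936 -0.81605958  1.91404559
  0.74911283]
```

View pics/t6.png

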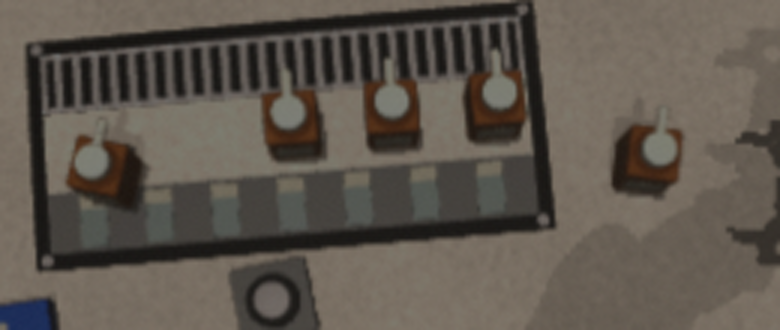

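All are upright. L is at crop (91,161), tip (100,122), and has shifted towards the robot and turned. A is on the bench at (660,149), tip (661,110). M, B and R are in the lane at (288,112), (392,101) and (499,93).

Run:
```python
from h import *
r=lambda a:(155+a[0]/3,130+a[1]/3)
for n,c,t,z in(("A",(660,149),(661,110),0),("L",(91,161),(100,122),.01),("M",(288,112),(286,72),.01),("B",(392,101),(389,61),.01),("R",(499,93),(496,53),.01)):
    p,a=capspout(r(c),r(t),z); print(n,p.round(4),round(a,1),stand(p).round(4))
    if n=="A": P=p
V=pose(-5+90); rel([(at(P,.24),V)]); W=pose(96.25)
rel([(at(slot(.098),.2),W)],np.array(at(P,.2)),V)
```

```text
A [ 0.5576 -0.2093] -2.9 [-0.0621 -0.3422]
L [0.532  0.3056] -8.5 [-0.0316  0.1723]
M [0.5808 0.129 ] 5.1 [-0.0023 -0.0085]
B [0.5931 0.0355] 5.4 [-0.0002 -0.1028]
R [ 0.603  -0.0609] 4.3 [-0.0008 -0.1997]
[68.1, -5.0, 37.3] [38.9, -38.9, -84.6]
[25.0, 443.9, 0.0] [0.0, 0.0, -11.2]
```

Request:
{"fn": "servo_tool", "kwargs": {"increments": [[1,[68,-5,20],[39,-39,-85]],[1,[68,-5,20],[39,-39,-85]],[1,[68,-5,20],[39,-39,-85]],[1,[68,-5,20],[39,-39,-85]],[1,[68,-5,20],[39,-39,-85]],[1,[68,-5,20],[39,-39,-85]],[1,[68,-5,20],[39,-39,-85]],[1,[68,-5,20],[39,-39,-85]],[1,[68,-5,20],[39,-39,-85]],[1,[68,-5,20],[39,-39,-85]],[1,[68,-5,20],[39,-39,-85]],[1,[68,-5,20],[39,-39,-85]],[1,[68,-5,20],[39,-39,-85]],[1,[68,-5,20],[39,-39,-85]]]}}

```text
t: 46.6
tool_pos: [0.5553, -0.2204, 0.2473]
orientation: [0.041, 0.999, 0.002, -0.003]
wrist_force: [-0.2, -0.2, 0.2]
grip_width: 0.0855
finger_force: 0.0
```

Run:
```python
from h import *
s=sense();print(s['q'],s['tool_pos'])
rel([(at([.5576,-.2093],.043),pose(85.5))])
```

```text
[ 0.24079237  0.32085954  0.11234413  1.42180486 -0.03891238  1.40723195
  1.84297647] [ 0.55530932 -0.22036174  0.24731233]
[-2.5, 10.3, 204.4] [0.3, -0.3, -0.2]
```

Request:
{"fn": "servo_tool", "kwargs": {"increments": [[1,[-2,10,40],[0,0,0]],[1,[-2,10,85],[0,0,0]],[1,[-2,10,130],[0,0,0]],[1,[-2,10,165],[0,0,0]],[1,[-2,10,190],[0,0,0]],[1,[-2,10,204],[0,0,0]],[1,[-2,10,204],[0,0,0]],[0.3,[-2,10,204],[0,0,0]],[0.3,[-2,10,204],[0,0,0]],[0.3,[-2,10,204],[0,0,0]],[0.3,[-2,10,204],[0,0,0]],[0.3,[-2,10,204],[0,0,0]],[0.3,[-2,10,204],[0,0,0]],[0.3,[-2,10,204],[0,0,0]]], "grip_force": 40}}

```text
t: 48.0
tool_pos: [0.5594, -0.2108, 0.0459]
orientation: [0.04, 0.999, 0.001, 0.0]
wrist_force: [-0.2, 1.2, 6.8]
grip_width: 0.0497
finger_force: 41.5
```

Run:
```python
from h import *
s=sense();print(s['q'],s['tool_pos'],s['grip_width'],s['wrist_force'])
W=pose(96.25)
rel([(at(slot(.085),.205),W)])
```

```text
[ 0.23887395  0.4790403   0.09062588  1.67044677 -0.05264899  0.99466989
  1.83890229] [ 0.55937837 -0.21079711  0.04592483] 0.04974202321465497 [-0.21464697  1.24946078  6.82267591]
[21.1, 433.1, -158.0] [0.1, 0.0, -10.8]
```

Request:
{"fn": "servo_tool", "kwargs": {"increments": [[0.3,[0,0,-40],[0,0,0]],[0.3,[0,0,-85],[0,0,0]],[0.3,[0,0,-130],[0,0,0]],[0.3,[0,0,-160],[0,0,0]],[0.3,[0,40,-160],[0,0,-3]],[0.3,[3,88,-160],[0,0,-10.8]],[0.3,[6,136,-160],[0,0,-10.8]],[0.3,[9,184,-160],[0,0,-10.8]],[0.3,[12,232,-160],[0,0,-10.8]],[0.3,[15,280,-160],[0,0,-10.8]],[0.3,[18,328,-160],[0,0,-10.8]],[0.3,[20,370,-160],[0,0,-10.8]],[0.3,[21,405,-160],[0,0,-10.8]],[0.3,[21,425,-160],[0,0,-10.8]],[0.3,[21,433,-160],[0,0,-10.8]],[0.3,[21,433,-160],[0,0,-10.8]],[0.3,[21,433,-160],[0,0,-10.8]]]}}

```text
t: 49.7
tool_pos: [0.5726, 0.2203, 0.2054]
orientation: [-0.053, 0.999, 0.001, -0.001]
wrist_force: [0.2, -0.5, -1.5]
grip_width: 0.0496
finger_force: 42.8
```

Run:
```python
from h import *
s=sense();print(s['q'],s['tool_pos'],s['t'])
W=pose(96.25)
rel([(at(slot(.085),.056),W)])
```

```text
[-0.31021698  0.37791591 -0.1443339   1.43709823  0.05156209  1.33186664
  1.22059687] [0.57256332 0.22034993 0.20541461] 49.7
[-0.8, 1.5, 149.4] [0.1, -0.1, -0.1]
```

Request:
{"fn": "servo_tool", "kwargs": {"increments": [[0.3,[-1,1,40],[0,0,0]],[0.3,[-1,1,80],[0,0,0]],[0.3,[-1,1,110],[0,0,0]],[0.3,[-1,1,133],[0,0,0]],[0.3,[-1,1,145],[0,0,0]],[0.3,[-1,1,149],[0,0,0]],[0.3,[-1,1,149],[0,0,0]],[0.72,[-1,1,149],[0,0,0]],[0.72,[-1,1,149],[0,0,0]],[0.72,[-1,1,149],[0,0,0]],[0.72,[-1,1,149],[0,0,0]],[0.72,[-1,1,110],[0,0,0]],[0.72,[-1,1,65],[0,0,0]],[1,[-1,1,20],[0,0,0]],[1,[-1,1,-30],[0,0,0]],[1,[-1,1,-30],[0,0,0]]]}}

```text
t: 51.3
tool_pos: [0.5763, 0.2249, 0.2444]
orientation: [-0.054, 0.999, 0.004, 0.005]
wrist_force: [1.6, 1.0, 0.5]
grip_width: 0.0853
finger_force: 0.0
```

Run:
```python
from h import *
s=sense();print(s['tool_pos'],s['t'],s['wrist_force'])
V=pose(81.5);W=pose(96.25);P=[.532,.3056]
rel([(at(P,.23),V),(at(P,.054),V)])
rel([(at(slot(.195),.1),W)],np.array(at(P,.1)),V)
```

```text
[0.57629749 0.22486692 0.24443415] 51.3 [1.58818184 1.03468333 0.52594628]
[35.4, 84.9, 14.7] [0.5, 0.6, 14.7]
[37.4, 83.6, 190.7] [0.5, 0.6, 14.7]
[-24.7, 29.9, 0.0] [0.0, 0.0, -14.7]
```

Request:
{"fn": "servo_tool", "kwargs": {"increments": [[0.8,[36,85,15],[0,0,14.7]],[0.8,[36,85,15],[0,0,14.7]],[0.8,[36,85,15],[0,0,14.7]],[0.8,[36,85,15],[0,0,14.7]],[0.8,[36,85,15],[0,0,14.7]]]}}

```text
t: 51.8
tool_pos: [0.5288, 0.303, 0.2209]
orientation: [0.074, 0.997, 0.001, -0.001]
wrist_force: [0.3, 0.6, 0.1]
grip_width: 0.0681
finger_force: 0.0
```

Run:
```python
from h import *
rel([(at([.532,.3056],.054),pose(81.5))])
```

```text
[-3.2, 2.6, 166.9] [0.1, -0.1, 0.0]
```

Request:
{"fn": "servo_tool", "kwargs": {"increments": [[0.8,[-3,3,40],[0,0,0]],[0.8,[-3,3,85],[0,0,0]],[0.8,[-3,3,125],[0,0,0]],[0.8,[-3,3,150],[0,0,0]],[0.8,[-3,3,166],[0,0,0]],[0.8,[-3,3,166],[0,0,0]],[0.3,[-3,3,166],[0,0,0]],[0.3,[-3,3,166],[0,0,0]],[0.3,[-3,3,166],[0,0,0]],[0.3,[-3,3,166],[0,0,0]],[0.3,[-3,3,166],[0,0,0]],[0.3,[-3,3,166],[0,0,0]]]}}

```text
t: 53.0
tool_pos: [0.532, 0.3071, 0.0561]
orientation: [0.074, 0.997, 0.002, -0.0]
wrist_force: [-0.0, -1.4, 7.5]
grip_width: 0.0498
finger_force: 41.9
```

Request:
{"fn": "servo_tool", "kwargs": {"increments": [[0.3,[0,0,-15],[0,0,0]],[0.3,[0,0,-35],[0,0,0]],[0.3,[-12,15,-35],[0,0,-7]],[0.3,[-25,30,-35],[0,0,-14.7]],[0.3,[-25,30,-35],[0,0,-14.7]],[0.3,[-25,30,-35],[0,0,-14.7]],[0.3,[-25,30,-35],[0,0,-14.7]]]}}

```text
t: 53.7
tool_pos: [0.5598, 0.3324, 0.0898]
orientation: [-0.053, 0.999, 0.001, -0.002]
wrist_force: [-1.1, 0.3, -2.1]
grip_width: 0.0496
finger_force: 41.7
```

Run:
```python
from h import *
s=sense();print(s['tool_pos'],s['grip_width'],s['wrist_force'])
rel([(at(slot(.195),.057),pose(96.25))])
```

```text
[0.55978121 0.33243265 0.08981534] 0.04961875983713311 [-1.07554878  0.33944263 -2.07037578]
[-1.1, -1.1, 32.8] [0.2, -0.2, -0.1]
```

Place, release, rise, then move clear and look.

Request:
{"fn": "servo_tool", "kwargs": {"increments": [[0.3,[-1,-1,15],[0,0,0]],[0.3,[-1,-1,28],[0,0,0]],[0.3,[-1,-1,34],[0,0,0]],[0.3,[-1,-1,34],[0,0,0]],[0.75,[-1,-1,34],[0,0,0]],[0.75,[-1,-1,34],[0,0,0]],[0.75,[-1,-1,34],[0,0,0]],[0.75,[-1,-1,34],[0,0,0]],[0.75,[-1,-1,0],[0,0,0]],[0.75,[-1,-1,-45],[0,0,0]],[0.75,[-1,-1,-95],[0,0,0]],[0.5,[60,0,-145],[0,0,0]],[0,[100,-40,-150],[0,0,0]],[0,[130,-80,-150],[0,0,0]],[0,[145,-130,-150],[0,0,0]],[0,[145,-180,-150],[0,0,0]],[0,[145,-180,-150],[0,0,0]]]}}

```text
t: 55.4
tool_pos: [0.4357, 0.1335, 0.2401]
orientation: [-0.052, 0.999, 0.001, -0.0]
wrist_force: [-0.1, -0.5, -0.3]
grip_width: 0.0001
finger_force: 0.0
```

Run:
```python
from h import *
im=snapshot("top"); cv2.imwrite("pics/t7.png",cv2.resize(im[130:240,155:415,::-1],(780,330),interpolation=cv2.INTER_CUBIC))
s=sense();print(s['tool_pos'],s['t'],s['q'],s['grip_width'])
```

```text
[0.43629689 0.13065571 0.24013203] 55.45 [-2.44460230e-01  1.80216103e-02 -1.16374672e-01  1.78884501e+00
  2.36657203e-04  1.33546499e+00  1.31085099e+00] 3.900184848608004e-05
```

View pics/t7.png

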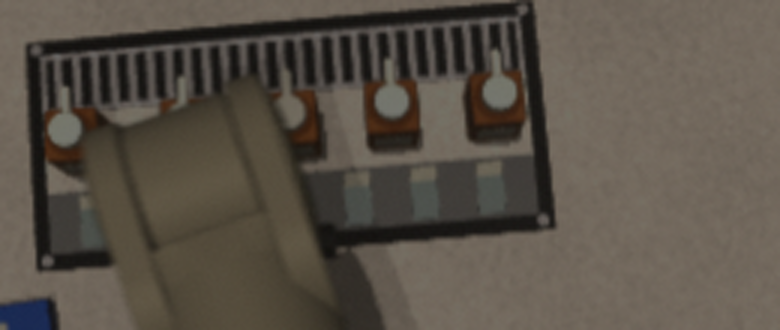

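L is at crop (65,129) with tip (65,89), and all the visible spouts point at the grate. Next I check L numerically and position over the button.

Run:
```python
from h import *
r=lambda a:(155+a[0]/3,130+a[1]/3)
p,a=capspout(r((65,129)),r((65,89)),.01); print("L",p,a,stand(p))
# triangulate button centre roughly from the first pictures
o1,d1=ray("top",[(155+260/2.857,125+298/2.857)]); o2,d2=ray("scene",[(402*.7,285*.7)])
A=np.c_[d1[0],-d2[0]]; t=np.linalg.lstsq(A,o2-o1,rcond=None)[0]; print(o1+d1[0]*t[0],o2+d2[0]*t[1])
P=[.4185,.144]; rel([(at(P,.06),pose(96.25)),(at(P,.03),pose(96.25))])
```

```text
L [0.56082351 0.33095474] 4.672267332380165 [-1.10988603e-04  1.94422402e-01]
[0.41842606 0.14411996 0.02975101] [0.41944481 0.14476316 0.02987024]
[16.2, 14.8, 180.2] [0.1, -0.1, -0.5]
[16.1, 14.7, 210.2] [0.1, -0.1, -0.5]
```

Request:
{"fn": "servo_tool", "kwargs": {"increments": [[0,[16,15,40],[0,0,0]],[0,[16,15,85],[0,0,0]],[0,[16,15,130],[0,0,0]],[0,[16,15,165],[0,0,0]],[0,[16,15,185],[0,0,0]],[0,[16,15,195],[0,0,0]],[0,[16,15,200],[0,0,0]],[0,[16,15,200],[0,0,0]]]}}

```text
t: 56.25
tool_pos: [0.4181, 0.1518, 0.0399]
orientation: [-0.054, 0.999, 0.002, -0.001]
wrist_force: [-2.9, -0.9, 2.0]
grip_width: -0.0001
finger_force: 1.3
```

Request:
{"fn": "servo_tool", "kwargs": {"increments": [[0,[0,0,4],[0,0,0]],[0,[0,0,8],[0,0,0]],[0,[0,0,11],[0,0,0]],[0,[0,0,11],[0,0,0]]]}}

```text
t: 56.65
tool_pos: [0.4196, 0.1525, 0.0347]
orientation: [-0.054, 0.999, 0.002, 0.001]
wrist_force: [-27.5, -9.9, 74.1]
grip_width: 0.0002
finger_force: 36.8
```

Request:
{"fn": "servo_tool", "kwargs": {"increments": [[0,[0,0,-5],[0,0,0]],[0,[0,0,-15],[0,0,0]],[0,[0,0,-15],[0,0,0]]]}}

```text
t: 56.95
tool_pos: [0.4197, 0.1522, 0.0455]
orientation: [-0.054, 0.999, 0.002, 0.001]
wrist_force: [-0.5, -0.2, -0.7]
grip_width: -0.0002
finger_force: 0.0
```

Run:
```python
from h import *
s=sense(); print(s['q'],s['wrist_force']); P=[.4187,.1443]; rel([(at(P,.044),pose(96.25))])
im=snapshot("scene"); cv2.imwrite("pics/s8.png",cv2.resize(im[150:240,240:360,::-1],(800,600),interpolation=cv2.INTER_CUBIC))
```

```text
[-0.27957751  0.20178709 -0.14943731  2.05969025  0.03384908  0.87932506
  1.23164245] [-0.45359275 -0.15149279 -0.67712779]
[1.9, -7.7, 1.4] [0.3, 0.1, -0.0]
```

View pics/s8.png

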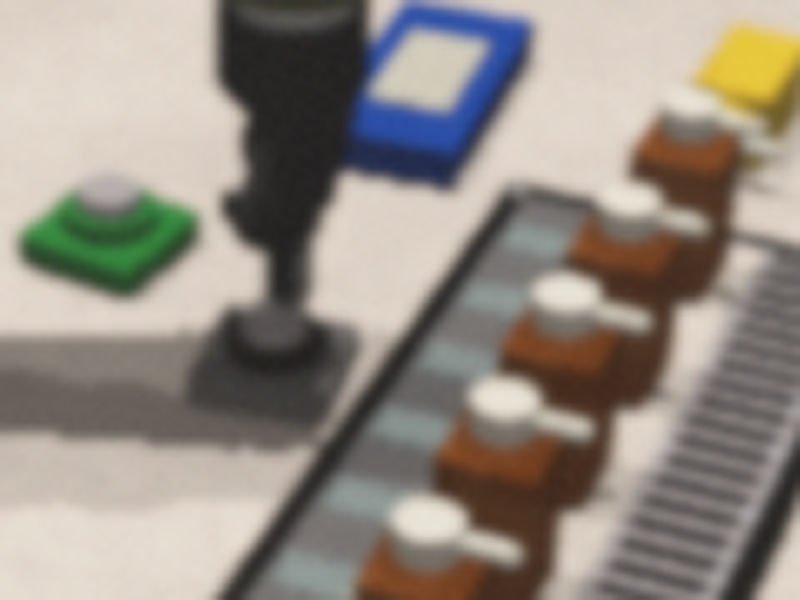

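All five stand with spouts towards the grate. The shut fingers are just behind the button centre (crop 275,325), so I recentre and press again gently.

Request:
{"fn": "servo_tool", "kwargs": {"increments": [[0,[2,-8,0],[0,0,0]],[0,[2,-8,2],[0,0,0]],[0,[2,-8,4],[0,0,0]],[0,[2,-8,6],[0,0,0]],[0,[2,-8,6],[0,0,0]]]}}

```text
t: 57.5
tool_pos: [0.4169, 0.143, 0.0372]
orientation: [-0.054, 0.999, 0.001, -0.002]
wrist_force: [0.0, -3.1, 5.2]
grip_width: -0.0001
finger_force: 2.1
```

Request:
{"fn": "servo_tool", "kwargs": {"increments": [[0,[0,0,1.5],[0,0,0]],[0,[0,0,3],[0,0,0]],[0,[0,0,3],[0,0,0]]]}}

```text
t: 57.8
tool_pos: [0.4171, 0.1433, 0.0358]
orientation: [-0.054, 0.999, 0.002, -0.001]
wrist_force: [-7.1, -5.4, 21.3]
grip_width: 0.0
finger_force: 10.8
```

Request:
{"fn": "servo_tool", "kwargs": {"increments": [[0,[0,0,1],[0,0,0]],[0,[0,0,2],[0,0,0]],[0,[0,0,2],[0,0,0]]]}}

```text
t: 58.1
tool_pos: [0.4173, 0.1433, 0.0354]
orientation: [-0.054, 0.999, 0.001, -0.001]
wrist_force: [-15.2, -9.5, 45.5]
grip_width: -0.0001
finger_force: 22.1
```

The spring force rises to about 5 N and then hits a hard stop near z = 0.0355, so the button is fully down. Now I retreat straight up.

Request:
{"fn": "servo_tool", "kwargs": {"increments": [[0,[0,0,-10],[0,0,0]],[0,[0,0,-50],[0,0,0]],[0,[0,0,-100],[0,0,0]],[0,[0,0,-150],[0,0,0]],[0,[0,-50,-180],[0,0,0]],[0,[0,-100,-200],[0,0,0]],[0,[0,-150,-200],[0,0,0]],[0,[0,-200,-200],[0,0,0]],[0,[0,-250,-200],[0,0,0]],[0,[0,-250,-200],[0,0,0]]]}}

```text
t: 59.1
tool_pos: [0.4441, -0.1114, 0.2316]
orientation: [-0.051, 0.999, 0.001, -0.001]
wrist_force: [-1.1, 0.4, 0.1]
grip_width: -0.0002
finger_force: 0.0
```

Run:
```python
from h import *
im=snapshot("top"); cv2.imwrite("pics/t9.png",cv2.resize(im[130:240,155:415,::-1],(780,330),interpolation=cv2.INTER_CUBIC))
# white caps/spouts: blobs of cap+spout above amber; cap centre = distance-transform peak, spout = farthest point
h=cv2.cvtColor(im,cv2.COLOR_RGB2HSV)
for n,ys in(("L",.195),("A",.085),("M",-.0085),("B",-.1028),("R",-.2)):
    u,v=proj("top",[*slot(ys),.118])[0]; print(n,(round((u-155)*3),round((v-130)*3)))
```

```text
L (64, 129)
A (185, 118)
M (288, 110)
B (392, 101)
R (499, 92)
```

View pics/t9.png

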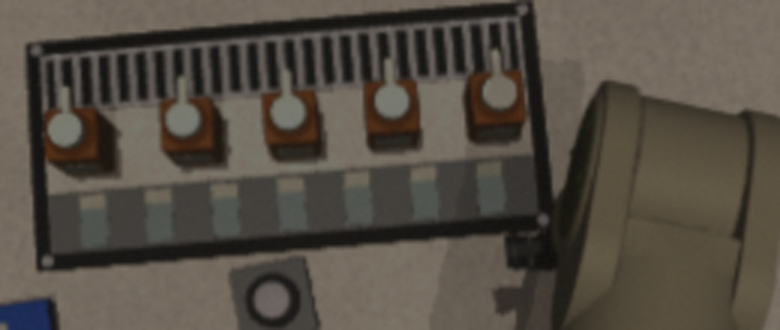

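All five caps are within about 2 px of the expected crop positions: (65,129), (183,118), (288,112), (392,101) and (499,93). Every spout is square to the grate, and the arm is clear.

```bash
python3 -c "
from workcell import finish_job; print(finish_job())"
```

```text
the job is handed in; nothing more can be done
None
```

All five stain bottles stand upright in the white lane with their spouts facing the grate. After that the steel button was pressed to its stop and released. The job is handed in, but no verdict was returned.

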